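Right the dye tins and brush two leather blanks

ROBOT

A 6-joint arm with a two-finger parallel gripper is mounted at the origin on the work surface. World frame = base frame: x ahead of the robot, y to its left, z up, the work surface at z = 0. Lengths are in m, angles in rad, forces in N, time in s.
With the tool pointing down it reaches from about 0.325 to 0.85 m from the base axis. Payload 4.4 kg.
Tool frame: the origin (TCP) lies between the finger pads; the fingertips stand 8 mm ahead of it and the grasp point (between the pads) lies 11 mm behind it (env.tips_ahead is the distance from the TCP to the fingertips, in m); z points along the fingers, y is the line along which they close (so a half turn about z gives the same grasp; the last joint's range is limited). The gripper opens to 94 mm and grips with 3 to 60 N. Pads are 16 mm wide; open, the fingers measure 119 mm over their backs; the gripper's body (75 mm by 177 mm) begins 78 mm behind the grasp point.
Start: joints at [-1.268, 0.207, 1.542, -0, 1.393, -0.15], TCP at [0.252, -0.517, 0.175] pointing down, gripper open.
Joint ranges: [-2.73, 2.73], [-0.86, 2.22], [0.23, 2.46], [-1.11, 4.25], [0.08, 2.63], [-2.82, 2.82]. Speed limits (rad/s): [2.79, 2.79, 3.14, 3.14, 3.14, 3.14].

INTERFACE

Orientations are given as a unit quaternion [x, y, z, w].
In Python, from workcell import telemetry, imaging, order, env gives the robot as it stands. The module is installed in compiled form; this text tells all that it offers.
- The arm moves only by the shell command python3 -m creep 'ROWS' [FORCE]. ROWS is text: rows parted by semicolons, each of 7 numbers parted by spaces: the shift along the tool's x, y, z as a fraction of full scale, then the turn, a rotation vector about the tool's x, y, z as a fraction of full scale, then the finger opening in mm, from 0 to 94. A call has 1 to 10 rows; each row shifts and turns the commanded pose from where the row before left it, along the tool's axes as they then stand; what a row does not reach is not made up. Full scale, the value 1, is 25 mm for a shift and 10 degrees for a turn. A row lasts 1/8 s, in which the tool goes at most 62.5 mm and 10.7 degrees, less where a joint would pass 70% of its speed; a pose out of reach is approached as far as the arm can. A call with a number of a shift or a turn outside -1 to 1 is refused whole. A call with a gripper value outside its range is refused whole. The fingers move at their own pace and stop on an object; FORCE is the grip in N (left out, the last holds). Time passes only in rows, so rows that do not move let the fingers close. It gives the time, the measured TCP pose, the force, the opening and the grip force at its end, in the units of the state.
- telemetry.get_obs(): the state, without advancing time (a new reading comes with each control period).
- imaging.read_camera(name): name is "scene" or "side" or "wrist"; returns a dict with "frame" (384x512x3 uint8, red, green, blue), "depth" (384x512 float32, m along the optical axis (not along the pixel's ray), 0 where there is no reading), "fx", "fy", "cx", "cy" (pixels), "cam_to_world" (4x4, takes a point from camera to world coordinates). Camera axes: x right, y up, looking along -z (the intrinsics and any distortion apply to the point x, -y, -z); pixel columns grow to the right and rows downward; lengths in m; the calibration is good to about 2 mm. The wrist camera is an equidistant fisheye: a pixel r from the principal point sees the ray r / f radians off the axis. A picture is of the moment at which its call begins.
- order.job_done(): hands the job in; it is judged then, once.
Trained networks look in the newest picture that a camera, given by its name, has taken for a name from the list of things; names that differ only in an ending like _2 or _b are one class to them, and where a whole thing is asked for, a point or a joint stands for the part that bears it (a point fixed in the world has none). Each returns a list of dicts, best first, with "score" (0 to 1); they miss things now and then, are a little off and sometimes report something else, mostly with a low value. They report only what shows in the picture. A call takes as long as a camera call. They do not tell look-alikes from the thing itself.
- imaging.recognise(camera, name): "position" ([x, y, z] in m, in the coordinates of the camera as it stood for that picture, good to about 4 mm: the middle of the surface that is visible of it).
- imaging.trace(camera, name): "region" (384x512 bool, what is visible of it).
The state is a dict: "time_s": time; "joint_pos": joint angles; "joint_velocities": joint speeds; "joint_efforts": joint torques, N m; "position": TCP position; "eef_rot": TCP orientation; "ft_force": force on the tool from outside, world axes, zero at the start; "ft_torque": the same for the moment, N m; "opening": opening from 0.0 (shut) to 1.0 (fully open); "gripper_force": force on a finger pad.
Only numpy, scipy, OpenCV 4.12 (cv2) and the standard library are available. Lean on these libraries where they do the work, as an engineer would, in place of code of your own. Each camera call takes 0.05 s, during which the arm holds its last target. There are 200 camera calls.

TASK

Stand every dye tin that has fallen over upright in the wooden bottle lane, in the gaps among the bottle and the jar, which must not be knocked over. Also dab the two leather blanks: dip the bristles of the stub brush into the white pot, at least halfway down, and touch them on the middle of the round coaster blank; then dip again and touch them on the middle of the strap blank. Leave the brush standing on its bristles in its steel dish, and the pot upright.

Things in the scene. Friction and masses are not known exactly. Their poses are not given: they have to be found in the camera images.
- tin0: lying aluminium dye tin, paper label, 50 x 50 mm section, 105 mm long plus a black cap (24 mm across, 19.5 mm long), about 0.25 kg. Origin: centre of the 105 mm block; +x runs from the flat base to the cap (up when the tin stands; base 52.5 mm behind the origin). Starts on its side on the bench in front of the lane. Two or three of the tins are present.
- tin1: lying aluminium dye tin, paper label, 50 x 50 mm section, 105 mm long plus a black cap (24 mm across, 19.5 mm long), about 0.25 kg. Origin: centre of the 105 mm block; +x runs from the flat base to the cap (up when the tin stands; base 52.5 mm behind the origin). Starts on its side on the bench in front of the lane. Two or three of the tins are present.
- tin2: lying aluminium dye tin, paper label, 50 x 50 mm section, 105 mm long plus a black cap (24 mm across, 19.5 mm long), about 0.25 kg. Origin: centre of the 105 mm block; +x runs from the flat base to the cap (up when the tin stands; base 52.5 mm behind the origin). Starts on its side on the bench in front of the lane. Two or three of the tins are present.
- lane: fixed wooden bottle lane (channel), 540 mm long along its own y, 110 mm deep along its own x (+x away from the robot). Its floor is 12 mm above the bench and 90 mm wide, between a front lip 18 mm and a back rail 42 mm high above the bench. Origin at the centre of its underside.
- bottle: amber bottle already standing in the lane, 50 mm in diameter, 140 mm tall; origin at the centre of its underside, z up
- jar: amber jar already standing in the lane, 54 mm in diameter, 95 mm tall; origin at the centre of its underside, z up
- pot: white ceramic open dye pot (empty), loose, 90 mm across, 70 mm tall, wall 4 mm, inner floor 5 mm above its underside; origin at the centre of its underside, z up
- brush: stub brush standing on its flat round bristle end in the dish: bristles 36 mm across and 32 mm tall, then a copper ferrule 36 mm across up to 52 mm, then a dark wooden handle 24 mm thick up to 142 mm with a 27 mm round knob at its top (155 mm in all); 0.12 kg. Origin at the centre of the bristle end, z up along the handle.
- dish: fixed round steel brush dish, 96 mm across, 12 mm high, wall 4 mm, inner floor 5 mm above its underside; origin at the centre of its underside
- coaster: round dark brown leather blank, 90 mm across, 6 mm thick, stuck to the bench; origin at the centre of its underside
- strap: rectangular dark brown leather strap blank, 130 x 40 mm, 6 mm thick, stuck to the bench; origin at the centre of its underside, x along its length
Not all that is in view belongs to the job. Leave any blue or red look-alike of the tin2 alone.

How it is judged:
On the way, in this order (a step that is already met when the one before it is completed fails the run):
1. the bristle end is dipped at least halfway down into the pot (horizontal distance between brush and pot below 0.035 m and z of brush in the frame of pot below 0.035 m and angle between brush's own z axis and vertical below 0.8 rad), for 0.2 s.
2. the bristle end touches the middle of the coaster blank (contact force between brush and coaster above 0.2 N and horizontal distance between brush and coaster below 0.03 m and angle between brush's own z axis and vertical below 0.6 rad), for 0.1 s.
3. the bristle end is dipped into the pot again (all of step 1), for 0.2 s.
4. the bristle end touches the middle of the strap blank (contact force between brush and strap above 0.2 N and horizontal distance between brush and strap below 0.03 m and angle between brush's own z axis and vertical below 0.6 rad), for 0.1 s.
At the end, for the whole second after the job is handed in: Every tin present stands upright (within 0.1 rad) at rest on the floor of the lane, cap up, its centre within 30 mm of the lane's middle line and 255 mm of its middle; bottle, jar and pot are upright; the brush stands upright on its bristles in the dish, within 35 mm of its centre, released (angle between each of tin0, tin1, tin2's own x axis and vertical below 0.1 rad and x of tin0 in the frame of lane between -0.03 and 0.03 m and y of tin0 in the frame of lane between -0.255 and 0.255 m and z of tin0 in the frame of lane between 0.058 and 0.071 m and linear speed of each of tin0, tin1, tin2, brush below 0.03 m/s and x of tin1 in the frame of lane between -0.03 and 0.03 m and y of tin1 in the frame of lane between -0.255 and 0.255 m and z of tin1 in the frame of lane between 0.058 and 0.071 m and x of tin2 in the frame of lane between -0.03 and 0.03 m and y of tin2 in the frame of lane between -0.255 and 0.255 m and z of tin2 in the frame of lane between 0.058 and 0.071 m and angle between each of bottle, jar, pot's own z axis and vertical below 0.15 rad and height (world z) of pot below 0.01 m and angle between brush's own z axis and vertical below 0.1 rad and horizontal distance between brush and dish below 0.035 m and z of brush in the frame of dish below 0.012 m); the robot touches nothing.
It fails at once if the bottle already standing in the lane is knocked over (angle between bottle's own z axis and vertical above 0.7 rad).
It fails at once if the jar already standing in the lane is knocked over (angle between jar's own z axis and vertical above 0.7 rad).
It fails at once if the pot is tipped over (angle between pot's own z axis and vertical above 0.7 rad).
Of tin0, tin1, tin2 only 2 to 3 are there at a start; the rules pass over those that are not, and their reading is None.
At some moment in a run one of pot may be knocked a few centimetres aside while the robot is not near it.
It also fails if it takes over 210 s, if anything falls off the work surface, if the arm or the gripper's body presses on something with over 40 N, if the wrist force passes 120 N, or if a joint passes its speed limit or range.

## Working session

There is one attempt and no reset: what is moved stays moved. The work goes in short steps, Python scripts to look and compute and a shell command to move; the robot and the scene stay as the last step left them, time stands still between calls to the robot, and variables do not carry over. Pictures are saved under pics/ and viewed, at most 14 in all, crops included, and the job is handed in when it is done.

```bash
mkdir -p pics
cat > h.py <<'E'
import numpy as np, cv2
from workcell import telemetry, imaging, order, env
def cam(n,save=None):
    c=imaging.read_camera(n)
    if save: cv2.imwrite('pics/'+save,c['frame'][:,:,::-1])
    return c
def world(c,p): return (c['cam_to_world']@np.r_[p,1])[:3]
def cloud(c,fish=False):
    d=c['depth'];v,u=np.mgrid[0:384,0:512]
    x=(u-c['cx'])/c['fx'];y=(v-c['cy'])/c['fy']
    if fish:
        r=np.hypot(x,y);k=np.tan(np.minimum(r,1.5))/np.maximum(r,1e-9);x=x*k;y=y*k
    P=np.stack([x*d,-y*d,-d,np.ones_like(d)],-1)
    W=(P@c['cam_to_world'].T)[...,:3]; W[d<=0]=np.nan
    return W
E
python3 - <<'E'
from h import *
a=cam('scene','scene.png');b=cam('side','side.png')
np.set_printoptions(precision=3,suppress=True)
for cn,c in(('scene',a),('side',b)):
    print(cn,c['cam_to_world'][:3,3],c['fx'])
    W=cloud(c)
    for n in['tin0','lane','bottle','jar','pot','brush','dish','coaster','strap']:
        for r in imaging.recognise(cn,n): 
            print(n,round(r['score'],2),world(c,r['position']),end=' | ')
        print()
E
```

```text
scene [ 1.018 -0.481  1.149] 471.4259255585592
tin0 0.83 [ 0.44  -0.341  0.049] | tin0 0.79 [ 0.215 -0.273  0.049] | tin0 0.75 [ 0.259 -0.465  0.047] | tin0 0.72 [ 0.443 -0.192  0.053] | tin0 0.59 [0.252 0.231 0.05 ] | 
lane 0.64 [ 0.653 -0.093  0.011] | 
bottle 0.56 [0.655 0.007 0.099] | 
jar 0.6 [ 0.654 -0.186  0.098] | 
pot 0.6 [ 0.44  -0.342  0.054] | 
brush 0.85 [0.447 0.348 0.076] | 
dish 0.96 [0.432 0.34  0.007] | 
coaster 0.56 [0.546 0.283 0.006] | 
strap 0.76 [ 0.561  0.394 -0.   ] | 
side [0.241 0.663 0.882] 377.39781138827
tin0 0.89 [ 0.425 -0.301  0.051] | tin0 0.8 [ 0.235 -0.232  0.037] | tin0 0.73 [0.238 0.26  0.05 ] | 
lane 0.68 [0.641 0.038 0.011] | lane 0.19 [0.544 0.281 0.007] | 
bottle 0.62 [0.638 0.028 0.084] | 
jar 0.95 [ 0.63  -0.164  0.073] | 
pot 0.61 [0.416 0.174 0.032] | 
brush 0.76 [0.431 0.364 0.086] | 
dish 0.56 [0.423 0.348 0.003] | 
coaster 0.82 [0.548 0.282 0.005] | coaster 0.64 [0.639 0.026 0.086] | 
strap 0.83 [0.556 0.402 0.007] |
```

```bash
python3 -c "
import cv2,numpy as np
a=cv2.imread('pics/scene.png');b=cv2.imread('pics/side.png')
cv2.imwrite('pics/both.png',cv2.resize(np.vstack([a,b]),(800,1200))[:600]);cv2.imwrite('pics/b2.png',cv2.resize(b,(800,600)))"
```

```text
(no output)
```

View pics/both.png

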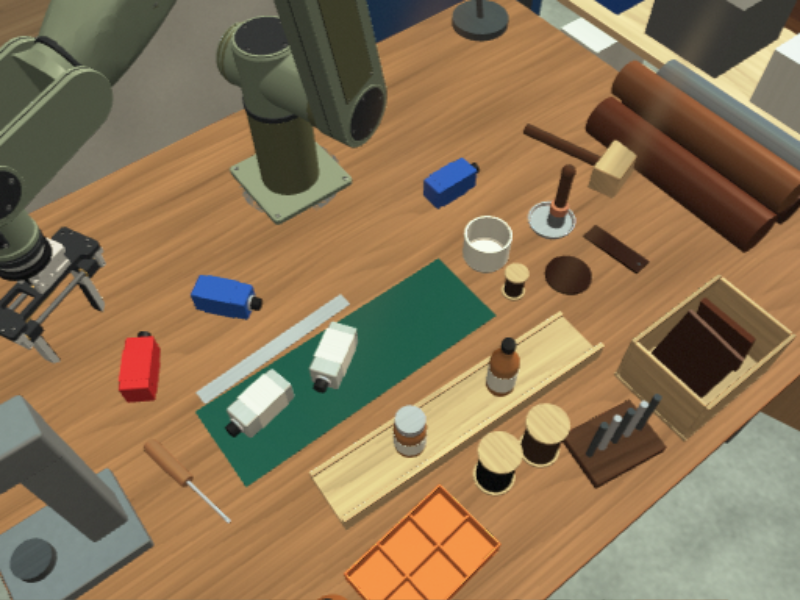

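View pics/b2.png

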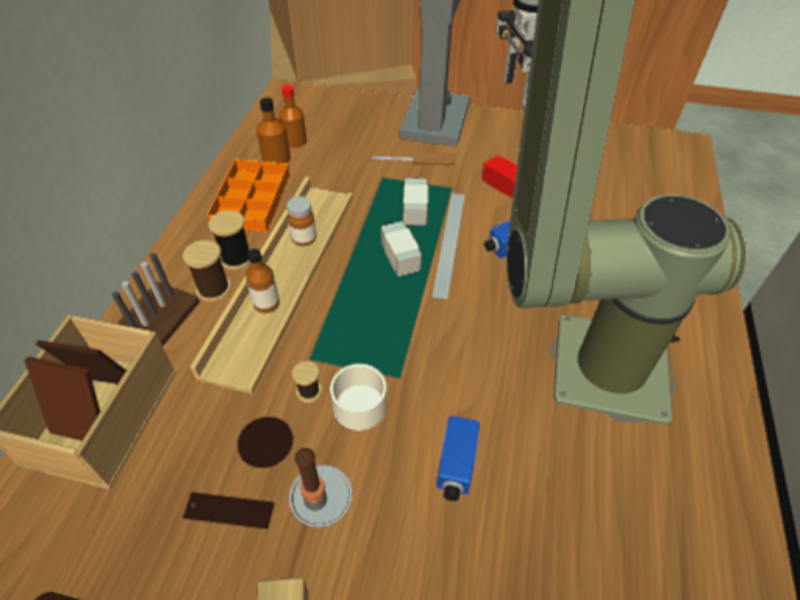

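The two white paper-labelled tins in the top picture, at (260,403) and (333,357), fit the description. The blue ones at (225,297) and (450,183) and the red one at (140,367) are look-alikes. Next I measure everything from the depth and check a crop.

Run:
```python
from h import *
np.set_printoptions(precision=3,suppress=True)
a=cam('scene');b=cam('side')
for cn,c in(('scene',a),('side',b)):
    W=cloud(c);x,y,z=W[...,0],W[...,1],W[...,2];f=c['frame'].astype(int)
    print(cn,'bench',np.nanmedian(z[(abs(x-.4)<.03)&(abs(y-.0)<.05)]))
    # tins
    for (cx,cy) in((.44,-.341),(.443,-.192)):
        m=(np.hypot(x-cx,y-cy)<.085)&(z>.04)&(z<.062)
        n,l=cv2.connectedComponents(m.astype(np.uint8)); 
        k=1+np.argmax([(l==i).sum() for i in range(1,n)]);m=l==k
        dark=m&(f.sum(-1)<150); wh=m&(f.sum(-1)>300)
        P=W[wh][:,:2].astype(np.float32);r=cv2.minAreaRect(P*1000)
        bx=cv2.boxPoints(r)
        m2=(np.hypot(x-cx,y-cy)<.1)&(z>.012)&(z<.062)&(f.sum(-1)<150)
        print('tin top z',np.median(W[wh][:,2]),'rect mm',r,'cap',np.median(W[m2],0) if m2.any() else None,m2.sum())
    for n,(cx,cy),R,z0,z1 in(('bottle',(.65,.01),.05,.12,.16),('jar',(.65,-.18),.05,.085,.11),('pot',(.42,.18),.09,.06,.08),('knob',(.44,.35),.05,.13,.17),('dish',(.43,.345),.07,.009,.02),('smalljar',(.48,.15),.15,.04,.06)):
        m=(np.hypot(x-cx,y-cy)<R)&(z>z0)&(z<z1)
        if m.sum()<5: print(n,m.sum());continue
        P=W[m];r=cv2.minEnclosingCircle((P[:,:2]*1000).astype(np.float32));print(n,m.sum(),r,'zmax',P[:,2].max())
    for n in('coaster','strap','lane'):
        R=imaging.trace(cn,n)
        if R:
            m=R[0]['region']&np.isfinite(z)
            if n=='lane': m=(z>.034)&(z<.05)&(x>.66)&(x<.78)&(y>-.42)&(y<.24)
            P=W[m];print(n,np.median(P[:,2]),cv2.minAreaRect((P[:,:2]*1000).astype(np.float32)))
    for yy in(-.3,-.09,.08):
        s=(abs(y-yy)<.01)&(x>.56)&(x<.76)
        xs,zs=x[s],z[s]; print('prof',yy,[(round(q,3),round(float(np.median(zs[abs(xs-q)<.004])),3)) for q in np.arange(.57,.74,.008) if (abs(xs-q)<.004).any()])
f=a['frame'];cv2.imwrite('pics/crop.png',cv2.resize(f[160:320,110:330,::-1],(800,582),interpolation=cv2.INTER_CUBIC))
```

```text
scene bench -7.52121252851623e-05
tin top z 0.04900508876375187 rect mm ((430.2416076660156, -334.64910888671875), (53.83943176269531, 107.86856079101562), 11.363750457763672) cap [ 0.448 -0.397  0.032] 64
tin top z 0.049093228780277665 rect mm ((429.9892578125, -183.33335876464844), (52.33869934082031, 105.82191467285156), 34.636924743652344) cap [ 0.468 -0.238  0.031] 54
bottle 117 ((647.9833984375, 12.71216106414795), 12.90207576751709) zmax 0.1552488867805848
jar 328 ((636.8088989257812, -177.74574279785156), 25.583951950073242) zmax 0.1098074958725681
pot 235 ((438.63555908203125, 179.38763427734375), 71.40764617919922) zmax 0.07404875015392798
knob 92 ((438.156982421875, 351.0022888183594), 13.147428512573242) zmax 0.16235417486232517
dish 109 ((432.0144348144531, 344.888916015625), 49.8156852722168) zmax 0.019905930779494874
smalljar 361 ((450.2174072265625, 181.90695190429688), 80.84131622314453) zmax 0.059998417870571474
coaster 0.0051829587622919115 ((544.9879760742188, 282.174560546875), (86.24151611328125, 97.7442626953125), 42.481319427490234)
strap 0.005458898950377655 
[... 4325 characters left out ...]
np.float64(0.69), 0.029), (np.float64(0.698), 0.04), (np.float64(0.722), 0.051), (np.float64(0.73), 0.049), (np.float64(0.738), 0.068)]
prof 0.08 [(np.float64(0.57), -0.002), (np.float64(0.578), -0.001), (np.float64(0.586), -0.001), (np.float64(0.594), 0.001), (np.float64(0.602), 0.017), (np.float64(0.61), 0.01), (np.float64(0.618), 0.011), (np.float64(0.626), 0.01), (np.float64(0.634), 0.011), (np.float64(0.642), 0.011), (np.float64(0.65), 0.012), (np.float64(0.658), 0.01), (np.float64(0.666), 0.011), (np.float64(0.674), 0.011), (np.float64(0.682), 0.01), (np.float64(0.69), 0.011), (np.float64(0.698), 0.031), (np.float64(0.706), 0.041), (np.float64(0.73), -0.0), (np.float64(0.738), -0.001)]
```

View pics/crop.png

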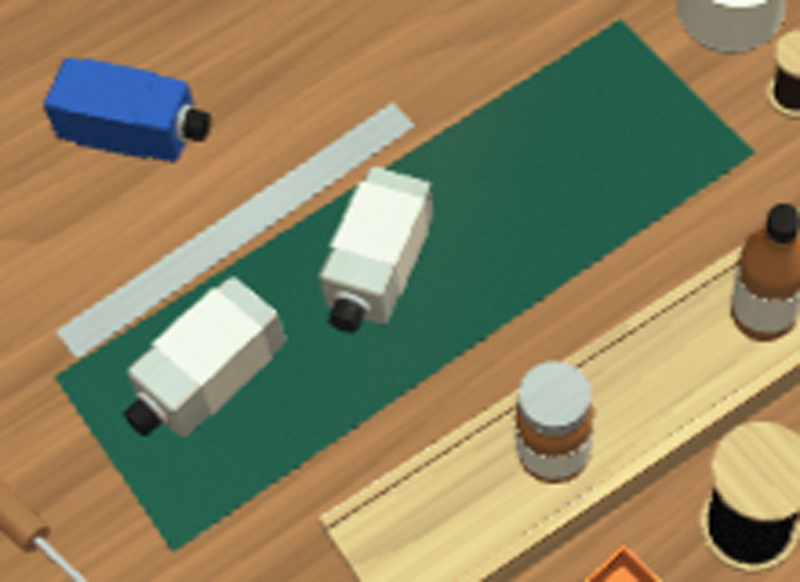

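The crop shows exactly two white-labelled tins, caps at crop (143,416) and (347,312), pointing mainly toward -y. Heights and sizes match the text. Next is a planning helper.

```bash
cat >> h.py <<'E'
from scipy.spatial.transform import Rotation as Ro
np.set_printoptions(precision=3,suppress=True)
def state(): o=telemetry.get_obs(); return np.array(o['position']),Ro.from_quat(o['eef_rot']),o
def tool(a,phi,flip=1):
    """tool rotation: closing axis normal to horizontal dir a, tool z tilted phi deg from down towards a"""
    a=np.r_[np.array(a[:2])/np.linalg.norm(a[:2]),0];Z=np.r_[0,0,1.];p=np.radians(phi)
    z=-np.cos(p)*Z+np.sin(p)*a; x=np.cos(p)*a+np.sin(p)*Z; x*=flip
    return Ro.from_matrix(np.c_[x,np.cross(z,x),z])
def grasp2tcp(g,R): return np.array(g)+R.as_matrix()[:,2]*.011
def plan(Rs,vias,p0=None,R0=None):
    p,R,o=state(); p=p if p0 is None else p0; R=R if R0 is None else R0
    if Rs is not None:
        rv=(R.inv()*Rs).as_rotvec(degrees=True)/10; n=max(1,int(np.ceil(abs(rv).max())));print('turn',n,'rows of',rv/n);R=Rs
    for v in vias:
        d=R.inv().apply(np.array(v)-p)/.025;n=max(1,int(np.ceil(abs(d).max())));print('to',np.array(v),':',n,'rows of',d/n);p=np.array(v)
E
python3 - <<'E'
from h import *
p,R,o=state();print(p,R.as_matrix(),o['joint_pos'],o['opening'])
a=np.r_[.2,-.98,0];c=np.r_[.4305,-.333,.028];g=c+a*.015
for f in(1,-1):
    T=tool(a,-30,f);t=grasp2tcp(g,T);pre=t-T.as_matrix()[:,2]*.09;print('flip',f);plan(T,[np.r_[pre[:2],.19],pre,t])
    F=tool([1,.0],60,f);print('final',(T.inv()*F).as_rotvec(degrees=True))
E
```

```text
[ 0.252 -0.517  0.175] [[ 0.899  0.437 -0.   ]
 [ 0.437 -0.899 -0.   ]
 [-0.    -0.    -1.   ]] [-1.268  0.207  1.541 -0.     1.394 -0.15 ] 0.9978950103045476
flip 1
turn 11 rows of [ 0.248 -0.192  0.925]
to [ 0.441 -0.386  0.19 ] : 9 rows of [-0.379 -0.943  0.143]
to [ 0.441 -0.386  0.096] : 4 rows of [0.468 0.    0.81 ]
to [ 0.432 -0.342  0.018] : 4 rows of [ 0.  -0.   0.9]
final [ 22.222  74.353 -82.934]
flip -1
turn 8 rows of [ 0.247  0.319 -0.922]
to [ 0.441 -0.386  0.19 ] : 9 rows of [0.379 0.943 0.143]
to [ 0.441 -0.386  0.096] : 4 rows of [-0.468 -0.     0.81 ]
to [ 0.432 -0.342  0.018] : 4 rows of [-0.   0.   0.9]
final [-22.222 -74.353 -82.934]
```

```bash
python3 -m creep '0 0 0 .247 .319 -.922 80;0 0 0 .247 .319 -.922 80;0 0 0 .247 .319 -.922 80;0 0 0 .247 .319 -.922 80;0 0 0 .247 .319 -.922 80;0 0 0 .247 .319 -.922 80;0 0 0 .247 .319 -.922 80;0 0 0 .247 .319 -.922 80' && python3 -m creep '.38 .94 .14 0 0 0 80;.38 .94 .14 0 0 0 80;.38 .94 .14 0 0 0 80;.38 .94 .14 0 0 0 80;.38 .94 .14 0 0 0 80;.38 .94 .14 0 0 0 80;.38 .94 .14 0 0 0 80;.38 .94 .14 0 0 0 80;.38 .94 .14 0 0 0 80;0 0 0 0 0 0 80'
python3 - <<'E'
from h import *
p,R,o=state();print(p,o['joint_pos'])
a=np.r_[.2,-.98,0];c=np.r_[.4305,-.333,.028];g=c+a*.015
T=tool(a,-30,-1);t=grasp2tcp(g,T);pre=t-T.as_matrix()[:,2]*.09
plan(T,[pre,t])
cw=cam('wrist','w1.png');W=cloud(cw,True)
for r in imaging.recognise('wrist','tin0'):print(r['score'],world(cw,r['position']))
m=(W[...,2]>.043)&(W[...,2]<.056)&(np.hypot(W[...,0]-.43,W[...,1]+.335)<.08)&(cw['frame'].sum(-1)>300)
print(m.sum(),cv2.minAreaRect((W[m][:,:2]*1000).astype(np.float32)),np.median(W[m][:,2]))
E
```

```text
time_s: 2.4
position: [0.2512, -0.5174, 0.175]
eef_rot: [0.609, 0.75, 0.165, -0.201]
ft_force: [-0.4, 0.6, -0.5]
opening: 0.851
gripper_force: 0.0
time_s: 3.65
position: [0.4424, -0.3855, 0.191]
eef_rot: [0.61, 0.749, 0.164, -0.201]
ft_force: [-0.3, -0.2, 0.8]
opening: 0.849
gripper_force: 0.0
[ 0.442 -0.385  0.191] [-0.985  0.587  1.093  0.202  1.946 -1.162]
turn 1 rows of [-0.005 -0.001  0.017]
to [ 0.441 -0.386  0.096] : 4 rows of [-0.479 -0.011  0.815]
to [ 0.432 -0.342  0.018] : 4 rows of [-0.   0.   0.9]
0.88 [ 0.21  -0.278  0.047]
0.83 [ 0.224 -0.441  0.044]
0.71 [ 0.433 -0.198  0.047]
0.59 [ 0.432 -0.341  0.049]
3183 ((429.2061767578125, -334.5894775390625), (50.66871643066406, 103.00971221923828), 11.22819995880127) 0.04969549635305309
```

Wrist view agrees (429,-335, 11.2°, top 50 mm). Going down, gripping, and lifting.

```bash
python3 -m creep '-.48 0 .81 0 0 0 80;-.48 0 .81 0 0 0 80;-.48 0 .81 0 0 0 80;-.48 0 .81 0 0 0 80;0 0 .9 0 0 0 80;0 0 .9 0 0 0 80;0 0 .9 0 0 0 80;0 0 .9 0 0 0 80;0 0 0 0 0 0 80' && python3 -m creep '0 0 0 0 0 0 40;0 0 0 0 0 0 40;0 0 0 0 0 0 40;0 0 0 0 0 0 40;0 0 0 0 0 0 40;0 0 0 0 0 0 40' 35
python3 - <<'E'
from h import *
p,R,o=state();print(p,o['joint_pos'],R.as_matrix()[:,2])
E
```

```text
time_s: 4.88
position: [0.4307, -0.3416, 0.0168]
eef_rot: [0.611, 0.748, 0.165, -0.203]
ft_force: [-1.0, -0.6, 0.2]
opening: 0.849
gripper_force: 0.0
time_s: 5.62
position: [0.4322, -0.3445, 0.0194]
eef_rot: [0.611, 0.748, 0.164, -0.2]
ft_force: [-0.7, -1.5, 3.8]
opening: 0.526
gripper_force: 35.0
[ 0.432 -0.345  0.019] [-0.965  0.679  1.324  0.198  1.624 -1.206] [-0.099  0.489 -0.867]
```

```bash
cat >> h.py <<'E'
def tinoff(c,a):
    p,R,o=state();a=np.r_[np.array(a[:2])/np.linalg.norm(a[:2]),0]
    return R.inv().apply(np.array(c)-p),R.inv().apply(a)
E
python3 - <<'E'
from h import *
p,R,o=state()
off,ax=tinoff([.4298,-.334,.025],[.198,-.98]);print(off,ax)
up=p+[0,0,.2];plan(None,[up])
F=tool([1,.042],60,-1);print('upright axis',F.apply(ax))
goal=np.r_[.636,-.28,.066];tc=goal-F.apply(off);print('tcp',tc)
plan(F,[np.r_[tc[:2],tc[2]+.1],tc+[0,0,.012],tc],p0=up)
E
```

```text
[ 0.012 -0.     0.   ] [-0.867 -0.002 -0.499]
to [ 0.432 -0.345  0.219] : 7 rows of [ 0.57   0.001 -0.99 ]
upright axis [ 0.001 -0.002  1.   ]
tcp [ 0.642 -0.28   0.077]
turn 9 rows of [-0.254 -0.814 -0.949]
to [ 0.642 -0.28   0.177] : 9 rows of [-0.307  0.25   0.911]
to [ 0.642 -0.28   0.089] : 4 rows of [0.762 0.    0.44 ]
to [ 0.642 -0.28   0.077] : 1 rows of [0.416 0.    0.24 ]
```

```bash
python3 -m creep '.57 0 -.99 0 0 0 40;.57 0 -.99 0 0 0 40;.57 0 -.99 0 0 0 40;.57 0 -.99 0 0 0 40;.57 0 -.99 0 0 0 40;.57 0 -.99 0 0 0 40;.57 0 -.99 0 0 0 40' && python3 -m creep '0 0 0 -.254 -.814 -.949 40;0 0 0 -.254 -.814 -.949 40;0 0 0 -.254 -.814 -.949 40;0 0 0 -.254 -.814 -.949 40;0 0 0 -.254 -.814 -.949 40;0 0 0 -.254 -.814 -.949 40;0 0 0 -.254 -.814 -.949 40;0 0 0 -.254 -.814 -.949 40;0 0 0 -.254 -.814 -.949 40;0 0 0 0 0 0 40'
python3 - <<'E'
from h import *
p,R,o=state();print(p,o['joint_pos'],o['gripper_force'])
F=tool([1,.042],60,-1);tc=np.r_[.642,-.28,.077]
plan(F,[tc+[0,0,.1],tc+[0,0,.012],tc])
cam('side','s2.png')
E
```

```text
time_s: 6.5
position: [0.4319, -0.3433, 0.2184]
eef_rot: [0.611, 0.748, 0.164, -0.201]
ft_force: [0.5, -0.9, -2.8]
opening: 0.526
gripper_force: 35.0
time_s: 7.75
position: [0.4571, -0.3274, 0.2465]
eef_rot: [0.128, 0.917, 0.041, 0.374]
ft_force: [-0.9, -0.1, -2.1]
opening: 0.528
gripper_force: 35.0
[ 0.457 -0.327  0.246] [-1.249 -0.21   2.031  0.801  1.148 -2.82 ] 34.99586999416351
turn 2 rows of [-0.259 -0.763 -0.834]
to [ 0.642 -0.28   0.177] : 8 rows of [-0.166  0.198  0.982]
to [ 0.642 -0.28   0.089] : 4 rows of [0.762 0.    0.44 ]
to [ 0.642 -0.28   0.077] : 1 rows of [0.416 0.    0.24 ]
```

View pics/s2.png

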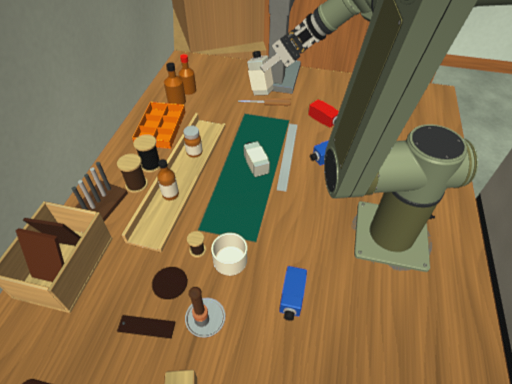

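Joint 6 hit its limit because the arm was folded too close. I'll move outward first and use a more radial heading.

Run:
```python
from h import *
p,R,o=state()
plan(None,[[.62,-.285,.24]])
off=np.r_[.012,0,0]
h=np.radians(-18);F=tool([np.cos(h),np.sin(h)],60,-1)
tc=np.r_[.636,-.28,.066]-F.apply(off);print(tc)
plan(F,[tc+[0,0,.1]],p0=np.r_[.62,-.285,.24])
```

```text
to [ 0.62  -0.285  0.24 ] : 5 rows of [-0.772  0.589  0.937]
[ 0.642 -0.282  0.076]
turn 2 rows of [ 0.542 -0.858 -0.2  ]
to [ 0.642 -0.282  0.176] : 2 rows of [0.905 0.194 0.977]
```

```bash
python3 -m creep '-.77 .59 .94 0 0 0 40;-.77 .59 .94 0 0 0 40;-.77 .59 .94 0 0 0 40;-.77 .59 .94 0 0 0 40;-.77 .59 .94 0 0 0 40;0 0 0 .54 -.86 -.2 40;0 0 0 .54 -.86 -.2 40;0 0 0 0 0 0 40'
python3 - <<'E'
from h import *
p,R,o=state();print(p,o['joint_pos'],o['gripper_force'])
h=np.radians(-18);F=tool([np.cos(h),np.sin(h)],60,-1)
tc=np.r_[.642,-.282,.076]
plan(F,[tc+[0,0,.1],tc+[0,0,.008],tc])
E
```

```text
time_s: 8.8
position: [0.6223, -0.2725, 0.2518]
eef_rot: [0.143, 0.864, -0.077, 0.477]
ft_force: [0.8, -0.0, -1.2]
opening: 0.522
gripper_force: 35.0
[ 0.622 -0.272  0.252] [-0.726 -0.145  2.12   1.064  0.389 -2.82 ] 34.99958574771881
turn 1 rows of [-0.047 -0.22  -0.049]
to [ 0.642 -0.282  0.176] : 3 rows of [ 0.731 -0.04   0.755]
to [ 0.642 -0.282  0.084] : 4 rows of [0.797 0.    0.46 ]
to [ 0.642 -0.282  0.076] : 1 rows of [0.277 0.    0.16 ]
```

```bash
cat > kin.py <<'E'
from h import *
from scipy.optimize import least_squares as LS
S=[([-1.268,.207,1.542,0,1.393,-.15],[.252,-.517,.175]),([-.985,.587,1.093,.202,1.946,-1.162],[.442,-.385,.191]),([-.965,.679,1.324,.198,1.624,-1.206],[.432,-.345,.0194]),([-1.249,-.21,2.031,.801,1.148,-2.82],[.457,-.327,.246]),([-.726,-.145,2.12,1.064,.389,-2.82],[.622,-.272,.252])]
def fk(q,P):
    h,L1,L2,d,e,r0=P
    R=Ro.from_euler('z',q[0]);p=np.r_[0,0,h]+R.apply([r0,0,0])
    R=R*Ro.from_euler('y',q[1]);p=p+R.apply([0,0,L1])
    R=R*Ro.from_euler('y',q[2]);p=p+R.apply([e,0,L2])
    R=R*Ro.from_euler('z',q[3])*Ro.from_euler('y',q[4]);p=p+R.apply([0,0,d])
    return p,R*Ro.from_euler('z',q[5]+np.pi/2)
f=LS(lambda P:np.concatenate([fk(q,P)[0]-p for q,p in S]),[.3,.4,.4,.25,0,0]);P=f.x
lo=np.array([-2.73,-.86,.23,-1.11,.08,-2.82]);hi=np.array([2.73,2.22,2.46,4.25,2.63,2.82])
def ik(p,R,seed):
    s=LS(lambda q:np.r_[(fk(q,P)[0]-p)*5,(fk(q,P)[1].inv()*R).as_rotvec()],np.clip(seed,lo+.01,hi-.01),bounds=(lo,hi));return s.x,np.linalg.norm(s.fun)
E
python3 - <<'E'
from kin import *
print(P,f.cost);p,R,o=state();q=o['joint_pos'];print(fk(q,P)[0],p,(fk(q,P)[1].inv()*R).as_rotvec())
for hd in(-18,-24,0):
  for tau in(40,50,60,75):
    h=np.radians(hd)
    for fl in(1,-1):
      F=tool([np.cos(h),np.sin(h)],tau,fl);best=min((ik(np.r_[.64,-.28,.08],F,[-.4,.5,1.6,j3,.5,-fl*-1.6-j3*0]) for j3 in(0,.8,3)),key=lambda t:t[1]);print(hd,tau,fl,best)
E
```

```text
[ 0.374  0.588  0.601  0.496  0.185 -0.103] 0.011232320739833344
[ 0.616 -0.328  0.285] [ 0.622 -0.272  0.252] [-0. -0. -0.]
-18 40 1 (array([-0.494,  0.165,  2.012,  0.403,  0.298,  1.045]), np.float64(3.558118719631045e-15))
-18 40 -1 (array([-0.494,  0.165,  2.012,  0.403,  0.298, -2.097]), np.float64(6.109461240441931e-12))
-18 50 1 (array([-0.528,  0.208,  2.131,  1.912,  0.173, -0.484]), np.float64(1.4461435666709037e-15))
-18 50 -1 (array([-0.484,  0.18 ,  2.1  ,  1.139,  0.114, -2.82 ]), np.float64(0.05900993503511388))
-18 60 1 (array([-0.566,  0.335,  2.212,  2.66 ,  0.486, -1.266]), np.float64(1.6532670123535755e-15))
-18 60 -1 (array([-0.461,  0.17 ,  2.108,  1.164,  0.08 , -2.82 ]), np.float64(0.22190282095013672))
-18 75 1 (array([-0.621,  0.666,  2.231,  2.804,  1.076, -1.487]), np.float64(7.268450790744937e-15))
-18 75 -1 (array([-0.461,  0.152,  2.112,  1.18 ,  0.08 , -2.82 ]), np.float64(0.4745576726603373))
-24 40 1 (array([-0.407,  0.161,  2.017, -0.029,  0.266,  1.608]), np.float64(3.3917899150329236e-14))
-24 40 -1 (array([-0.407,  0.161,  2.017, -0.029,  0.266,
[... 748 characters left out ...]
14))
0 40 -1 (array([-0.691,  0.217,  1.924,  0.777,  0.588, -2.82 ]), np.float64(0.028823960413918864))
0 50 1 (array([-0.822,  0.281,  2.025,  1.348,  0.613, -0.335]), np.float64(4.576072955310915e-15))
0 50 -1 (array([-0.653,  0.194,  1.977,  0.845,  0.481, -2.82 ]), np.float64(0.17965088571153146))
0 60 1 (array([-0.926,  0.4  ,  2.079,  1.718,  0.775, -0.792]), np.float64(9.210451321592644e-10))
0 60 -1 (array([-0.607,  0.174,  2.022,  0.912,  0.376, -2.82 ]), np.float64(0.33225504809862927))
0 75 1 (array([-1.049,  0.671,  2.077,  1.962,  1.133, -1.195]), np.float64(7.158840396331262e-16))
0 75 -1 (array([-0.529,  0.152,  2.074,  1.005,  0.228, -2.82 ]), np.float64(0.5641488199454938))
```

```bash
cat > kin.py <<'E'
from h import *
from scipy.optimize import least_squares as LS
S=[([-1.268,.207,1.5415,0,1.3935,-.15],[.252,-.517,.175]),([-.985,.587,1.093,.202,1.946,-1.162],[.4422,-.385,.191]),([-.965,.679,1.324,.198,1.624,-1.206],[.4322,-.3445,.0194]),([-1.249,-.21,2.031,.801,1.148,-2.82],[.4571,-.3274,.2465]),([-.726,-.145,2.12,1.064,.389,-2.82],[.6223,-.2725,.2518])]
def fk(q,P):
    a,b,c,d=P[:3],P[3:6],P[6:9],P[9:12]
    R=Ro.from_euler('z',q[0]);p=R.apply(a)
    R=R*Ro.from_euler('y',q[1]);p=p+R.apply(b)
    R=R*Ro.from_euler('y',q[2]);p=p+R.apply(c)
    R=R*Ro.from_euler('z',q[3])*Ro.from_euler('y',q[4]);p=p+R.apply(d)
    return p,R*Ro.from_euler('z',q[5]+np.pi/2)
P0=np.r_[0,0,.3,0,0,.4,0,0,.4,0,0,.25];w=np.r_[1,1,.1,1,1,.1,1,1,.1,1,1,.1]*.01
f=LS(lambda P:np.concatenate([fk(q,P)[0]-p for q,p in S]+[w*(P-P0)]),P0);P=f.x
res=np.array([fk(q,P)[0]-p for q,p in S])
lo=np.array([-2.73,-.86,.23,-1.11,.08,-2.82]);hi=np.array([2.73,2.22,2.46,4.25,2.63,2.82])
def ik(p,R,seed):
    s=LS(lambda q:np.r_[(fk(q,P)[0]-p)*5,(fk(q,P)[1].inv()*R).as_rotvec()],np.clip(seed,lo+.01,hi-.01),bounds=(lo,hi));return s.x,np.linalg.norm(s.fun)
E
python3 - <<'E'
from kin import *
print(P.reshape(4,3));print(res)
E
```

```text
[[-0.001  0.029  0.282]
 [ 0.     0.029  0.455]
 [ 0.093  0.029  0.499]
 [-0.    -0.     0.372]]
[[-0.  0.  0.]
 [ 0. -0. -0.]
 [ 0.  0. -0.]
 [-0. -0. -0.]
 [ 0.  0.  0.]]
```

Run:
```python
from kin import *
q0=state()[2]['joint_pos']
off=np.r_[.012,0,0]
def F(hd,t,fl):h=np.radians(hd);return tool([np.cos(h),np.sin(h)],t,fl)
print('place T1 (y-.28)')
for hd in(-35,-24,-12,0):
  for tau in(35,40,45,50,60):
    b=min((ik(np.r_[.64,-.28,.08],F(hd,tau,-1),[-.4,.5,1.6,j3,.4,j5]) for j3,j5 in((0,-1.6),(.8,-2.4),(3,1.5),(-.8,-.8))),key=lambda t:t[1]);print(hd,tau,b[0],round(b[1],4))
print('lay/grasp at .45,-.28')
for hd in(-60,-40,-20):
  for tau in(-30,-45,-55):
    b=min((ik(np.r_[.45,-.28,.02],F(hd,tau,-1),[-.5,.6,1.3,j3,1.6,j5]) for j3,j5 in((0,-1.6),(.2,-1.2))),key=lambda t:t[1]);print(hd,tau,b[0],round(b[1],4))
```

```text
place T1 (y-.28)
-35 35 [-0.503  0.235  1.885 -0.153  0.418 -1.343] 0.0
-35 40 [-0.497  0.224  1.953 -0.268  0.279 -1.225] 0.0
-35 45 [-0.491  0.224  2.016 -0.618  0.146 -0.873] 0.0
-35 50 [-0.489  0.239  2.075  4.25   0.102  0.543] 0.005
-35 60 [-0.474  0.313  2.156  3.459  0.388  1.344] 0.0
-24 35 [-0.588  0.224  1.899  0.236  0.425 -1.925] 0.0
-24 40 [-0.597  0.21   1.97   0.405  0.294 -2.098] 0.0
-24 45 [-0.607  0.209  2.035  0.834  0.18  -2.531] 0.0
-24 50 [-0.618  0.222  2.092  1.796  0.156  2.785] 0.0
-24 60 [-0.639  0.296  2.183  2.656  0.417  1.909] 0.0
-12 35 [-0.676  0.235  1.884  0.538  0.528 -2.438] 0.0
-12 40 [-0.701  0.224  1.952  0.778  0.447 -2.687] 0.0
-12 45 [-0.702  0.217  1.989  0.925  0.396 -2.82 ] 0.0445
-12 50 [-0.755  0.242  2.076  1.526  0.411  2.82 ] 0.01
-12 60 [-0.805  0.313  2.155  2.044  0.577  2.267] 0.0
0 35 [-0.75   0.27   1.838  0.675  0.677 -2.781] 0.0
0 40 [-0.752  0.258  1.87   0.74   0.633 -2.82 ] 0.059
0 45 [-0.848  0.284  2.003  1.292  0.619  2.82 ] 0.0786
0 50 [-0.86   0.288  2.002  1.312  0.645  2.82 ] 0.0009
0 60 [-0.928  0.364  2.072  1.674  0.771  2.41 ] 0.0
lay/grasp at .45,-.28
-60 -30 [-0.806  0.669  1.341  0.12   1.643 -1.352] 0.0
-60 -45 [-0.83   0.878  1.114  0.163  1.919 -1.36 ] 0.0
-60 -55 [-0.841  1.02   0.964  0.195  2.099 -1.352] 0.0
-40 -30 [-0.714  0.696  1.295 -0.008  1.675 -1.585] 0.0
-40 -45 [-0.713  0.915  1.045 -0.011  1.967 -1.585] 0.0
-40 -55 [-0.712  1.065  0.879 -0.013  2.158 -1.586] 0.0
-20 -30 [-0.624  0.693  1.3   -0.137  1.655 -1.822] 0.0
-20 -45 [-0.597  0.911  1.053 -0.187  1.942 -1.817] 0.0
-20 -55 [-0.585  1.06   0.888 -0.227  2.128 -1.829] 0.0
```

Run:
```python
from kin import *
p,R,o=state();q=o['joint_pos']
def F(hd,t,fl=-1):h=np.radians(hd);return tool([np.cos(h),np.sin(h)],t,fl)
off=np.r_[.012,0,0];L=F(-50,-30);tc=np.r_[.44,-.35,.026]-L.apply(off);print(tc)
v=[[.50,-.33,.25],[tc[0],tc[1],.2],tc+[0,0,.015],tc]
plan(None,[v[0]]);plan(L,v[1:],p0=np.array(v[0]))
s=q
for t in np.linspace(0,1,6):
    Rt=R*Ro.from_rotvec((R.inv()*L).as_rotvec()*t);s,e=ik(v[0],Rt,s);print(s,round(e,3))
```

```text
[ 0.447 -0.358  0.02 ]
to [ 0.5  -0.33  0.25] : 4 rows of [ 0.532 -0.936 -0.817]
turn 9 rows of [0.094 0.948 0.372]
to [ 0.447 -0.358  0.2  ] : 3 rows of [-0.185 -0.784  0.663]
to [ 0.447 -0.358  0.035] : 6 rows of [-0.55  -0.     0.953]
to [ 0.447 -0.358  0.02 ] : 1 rows of [-0.3  -0.    0.52]
[-1.054 -0.336  2.21   0.933  0.684 -2.82 ] 0.09
[-0.979 -0.25   2.021  0.546  0.845 -2.356] 0.0
[-0.867 -0.08   1.755  0.245  1.128 -1.944] 0.0
[-0.802  0.14   1.472  0.119  1.459 -1.717] 0.0
[-0.771  0.385  1.182  0.071  1.796 -1.567] 0.0
[-0.762  0.641  0.891  0.065  2.13  -1.441] 0.0
```

```bash
python3 -m creep '0 0 0 .09 .95 .37 40;0 0 0 .09 .95 .37 40;0 0 0 .09 .95 .37 40;0 0 0 .09 .95 .37 40;0 0 0 .09 .95 .37 40;0 0 0 0 0 0 40'
python3 - <<'E'
from kin import *
p,R,o=state();q=o['joint_pos'];print(p,q)
def F(hd,t,fl=-1):h=np.radians(hd);return tool([np.cos(h),np.sin(h)],t,fl)
L=F(-50,-30);tc=np.r_[.447,-.358,.02];v=[[.49,-.34,.23],tc+[0,0,.12],tc+[0,0,.012],tc]
plan(None,[v[0]]);plan(L,v[1:],p0=np.array(v[0]))
E
```

```text
time_s: 9.55
position: [0.6372, -0.2682, 0.2597]
eef_rot: [0.263, 0.946, 0.019, 0.188]
ft_force: [0.2, 0.1, -1.7]
opening: 0.529
gripper_force: 35.0
[ 0.637 -0.268  0.26 ] [-0.609  0.131  1.509  0.172  1.16  -1.68 ]
to [ 0.49 -0.34  0.23] : 6 rows of [ 0.604 -0.92  -0.144]
turn 5 rows of [0.121 0.968 0.431]
to [ 0.447 -0.358  0.14 ] : 4 rows of [-0.33  -0.445  0.849]
to [ 0.447 -0.358  0.032] : 4 rows of [-0.54  -0.     0.935]
to [ 0.447 -0.358  0.02 ] : 1 rows of [-0.24  -0.     0.416]
```

```bash
python3 -m creep '.6 -.92 -.14 0 0 0 40;.6 -.92 -.14 0 0 0 40;.6 -.92 -.14 0 0 0 40;.6 -.92 -.14 0 0 0 40;.6 -.92 -.14 0 0 0 40;.6 -.92 -.14 0 0 0 40' && python3 -m creep '0 0 0 .12 .97 .43 40;0 0 0 .12 .97 .43 40;0 0 0 .12 .97 .43 40;0 0 0 .12 .97 .43 40;0 0 0 .12 .97 .43 40;-.33 -.445 .85 0 0 0 40;-.33 -.445 .85 0 0 0 40;-.33 -.445 .85 0 0 0 40;-.33 -.445 .85 0 0 0 40;0 0 0 0 0 0 40'
python3 - <<'E'
from kin import *
p,R,o=state();q=o['joint_pos'];print(p,q)
def F(hd,t,fl=-1):h=np.radians(hd);return tool([np.cos(h),np.sin(h)],t,fl)
L=F(-50,-30);tc=np.r_[.447,-.358,.02];plan(L,[tc+[0,0,.012],tc])
c=cam('side');W=cloud(c);s=imaging.recognise('side','tin0');print([(r['score'],world(c,r['position'])) for r in s])
E
```

```text
time_s: 10.3
position: [0.4853, -0.3366, 0.2266]
eef_rot: [0.263, 0.947, 0.02, 0.186]
ft_force: [0.9, -0.7, -2.4]
opening: 0.526
gripper_force: 35.0
time_s: 11.55
position: [0.442, -0.3532, 0.1352]
eef_rot: [0.408, 0.874, 0.113, -0.238]
ft_force: [0.6, 1.1, -1.1]
opening: 0.527
gripper_force: 35.0
[ 0.442 -0.353  0.135] [-0.84   0.65   1.116  0.02   1.908 -1.537]
turn 1 rows of [ 0.014 -0.056  0.005]
to [ 0.447 -0.358  0.032] : 4 rows of [-0.575  0.007  0.86 ]
to [ 0.447 -0.358  0.02 ] : 1 rows of [-0.24  -0.     0.416]
[(0.93, array([ 0.425, -0.32 ,  0.16 ])), (0.67, array([0.236, 0.259, 0.045])), (0.55, array([ 0.241, -0.228,  0.035]))]
```

```bash
python3 -m creep '-.57 0 .86 0 0 0 40;-.57 0 .86 0 0 0 40;-.57 0 .86 0 0 0 40;-.57 0 .86 0 0 0 40;-.2 0 .36 0 0 0 40;0 0 0 0 0 0 40;0 0 0 0 0 0 70;0 0 0 0 0 0 70;0 0 0 0 0 0 70;0 0 0 0 0 0 70' && python3 -m creep '0 0 -1 0 0 0 76;0 0 -1 0 0 0 76;0 0 -1 0 0 0 76;0 0 -1 0 0 0 76;0 0 0 0 .83 0 76;0 0 0 0 .83 0 76;0 0 0 0 .83 0 76;0 0 0 0 0 0 76'
python3 - <<'E'
from kin import *
p,R,o=state();q=o['joint_pos'];print(p,q)
cl=np.empty((0,2))
for n in('scene','side','wrist'):
    c=cam(n);W=cloud(c,n=='wrist');m=(W[...,2]>.042)&(W[...,2]<.058)&(np.hypot(W[...,0]-.44,W[...,1]+.35)<.075)&(c['frame'].min(-1)>100)
    if m.sum()>50: print(n,m.sum(),cv2.minAreaRect((W[m][:,:2]*1000).astype(np.float32)),np.median(W[m],0))
E
```

```text
time_s: 12.9
position: [0.4483, -0.3581, 0.0247]
eef_rot: [0.407, 0.875, 0.111, -0.236]
ft_force: [-0.3, -1.3, 0.0]
opening: 0.744
gripper_force: 0.0
time_s: 13.9
position: [0.4783, -0.3947, 0.099]
eef_rot: [0.373, 0.8, 0.199, -0.426]
ft_force: [0.4, 0.4, -1.2]
opening: 0.805
gripper_force: 0.0
[ 0.478 -0.395  0.099] [-0.844  1.232  0.405  0.04   2.482 -1.525]
scene 734 ((442.560546875, -348.9783020019531), (52.531036376953125, 106.88301849365234), 40.961090087890625) [ 0.445 -0.351  0.049]
side 308 ((441.5099792480469, -345.8826904296875), (53.250755310058594, 105.30146026611328), 42.587928771972656) [ 0.439 -0.341  0.049]
wrist 4047 ((442.7237854003906, -350.5343933105469), (50.93634033203125, 104.62083435058594), 40.42998504638672) [ 0.449 -0.358  0.05 ]
```

Run:
```python
from kin import *
p,R,o=state();q=o['joint_pos']
def F(hd,t,fl=-1):h=np.radians(hd);return tool([np.cos(h),np.sin(h)],t,fl)
G=F(-49.3,-55);a=np.r_[np.sin(np.radians(40.7)),-np.cos(np.radians(40.7)),0]
t=grasp2tcp(np.r_[.4425,-.35,.03]+a*.012,G);plan(G,[t-G.as_matrix()[:,2]*.06,t]);print(ik(t,G,q))
# final
off=G.inv().apply(np.r_[.4425,-.35,.025]-t);print('off',off)
Fi=F(-26,35);tc=np.r_[.636,-.28,.0655]-Fi.apply(off);s=[-.5,.3,1.9,0,.5,-1.6]
print('tcp',tc,ik(tc,Fi,s));up=t+[0,0,.2]
plan(None,[up],p0=t,R0=G);plan(Fi,[[.6,-.3,.25],tc+[0,0,.1],tc],p0=up,R0=G)
s=ik(t,G,q)[0]
for u in np.linspace(0,1,6):
    s,e=ik(up,G*Ro.from_rotvec((G.inv()*Fi).as_rotvec()*u),s);print(s,round(e,3))
```

```text
turn 1 rows of [ 0.06  -0.001 -0.028]
to [ 0.476 -0.39   0.058] : 2 rows of [-0.8    0.031  0.763]
to [ 0.444 -0.352  0.024] : 3 rows of [0.  0.  0.8]
(array([-0.836,  1.141,  0.723,  0.025,  2.237, -1.541]), np.float64(9.515810370556876e-14))
off [ 0.003 -0.     0.002]
tcp [ 0.637 -0.281  0.068] (array([-0.577,  0.239,  1.91 ,  0.186,  0.391, -1.843]), np.float64(1.4615711953973155e-09))
to [ 0.444 -0.352  0.224] : 7 rows of [ 0.936  0.    -0.656]
turn 9 rows of [ 0.05  -0.985 -0.283]
to [ 0.6  -0.3   0.25] : 5 rows of [-0.887  0.921  0.364]
to [ 0.637 -0.281  0.168] : 4 rows of [0.264 0.338 0.811]
to [ 0.637 -0.281  0.068] : 4 rows of [ 0.574 -0.     0.819]
[-0.836  0.946  0.66   0.033  2.495 -1.53 ] 0.0
[-0.833  0.691  0.919  0.018  2.182 -1.628] 0.0
[-0.843  0.431  1.196  0.031  1.856 -1.721] 0.0
[-0.872  0.176  1.48   0.074  1.522 -1.836] 0.0
[-0.932 -0.063  1.764  0.176  1.188 -2.013] 0.0
[-1.038 -0.264  2.04   0.422  0.882 -2.345] 0.0
```

```bash
python3 -m creep '-.8 .03 .76 0 0 0 76;-.8 .03 .76 0 0 0 76;0 0 .8 0 0 0 76;0 0 .8 0 0 0 76;0 0 .8 0 0 0 76;0 0 0 0 0 0 76;0 0 0 0 0 0 40;0 0 0 0 0 0 40;0 0 0 0 0 0 40;0 0 0 0 0 0 40' 35 && python3 -m creep '.94 0 -.66 0 0 0 40;.94 0 -.66 0 0 0 40;.94 0 -.66 0 0 0 40;.94 0 -.66 0 0 0 40;.94 0 -.66 0 0 0 40;.94 0 -.66 0 0 0 40;.94 0 -.66 0 0 0 40;0 0 0 0 0 0 40' && python3 -m creep '0 0 0 .05 -.985 -.28 40;0 0 0 .05 -.985 -.28 40;0 0 0 .05 -.985 -.28 40;0 0 0 .05 -.985 -.28 40;0 0 0 .05 -.985 -.28 40;0 0 0 .05 -.985 -.28 40;0 0 0 .05 -.985 -.28 40;0 0 0 .05 -.985 -.28 40;0 0 0 .05 -.985 -.28 40;0 0 0 0 0 0 40'
python3 - <<'E'
from kin import *
p,R,o=state();print(p,o['joint_pos'])
def F(hd,t,fl=-1):h=np.radians(hd);return tool([np.cos(h),np.sin(h)],t,fl)
tc=np.r_[.637,-.281,.068]
plan(None,[[.6,-.3,.25]]);plan(F(-26,35),[tc+[0,0,.1],tc],p0=np.r_[.6,-.3,.25])
E
```

```text
time_s: 15.3
position: [0.4449, -0.352, 0.0223]
eef_rot: [0.374, 0.804, 0.196, -0.419]
ft_force: [2.0, -2.8, 2.5]
opening: 0.53
gripper_force: 35.0
time_s: 16.3
position: [0.4459, -0.3534, 0.2266]
eef_rot: [0.374, 0.805, 0.195, -0.417]
ft_force: [0.6, -0.1, -1.8]
opening: 0.528
gripper_force: 35.0
time_s: 17.55
position: [0.4398, -0.3453, 0.2136]
eef_rot: [0.224, 0.93, -0.063, 0.285]
ft_force: [0.2, 0.3, -2.9]
opening: 0.528
gripper_force: 35.0
[ 0.44  -0.345  0.214] [-1.03  -0.265  2.053  0.405  0.882 -2.312]
to [ 0.6  -0.3   0.25] : 5 rows of [-0.969  0.907  0.313]
turn 1 rows of [ 0.    -0.107 -0.114]
to [ 0.637 -0.281  0.168] : 4 rows of [0.266 0.333 0.815]
to [ 0.637 -0.281  0.068] : 4 rows of [ 0.574 -0.     0.819]
```

```bash
python3 -m creep '-.97 .91 .31 0 0 0 40;-.97 .91 .31 0 0 0 40;-.97 .91 .31 0 0 0 40;-.97 .91 .31 0 0 0 40;-.97 .91 .31 0 0 0 40;.27 .33 .81 0 -.1 -.1 40;.27 .33 .81 0 0 0 40;.27 .33 .81 0 0 0 40;.27 .33 .81 0 0 0 40;0 0 0 0 0 0 40'
python3 - <<'E'
from kin import *
p,R,o=state();print(p,o['joint_pos'])
def F(hd,t,fl=-1):h=np.radians(hd);return tool([np.cos(h),np.sin(h)],t,fl)
print('tin axis now',R.apply(F(-49.3,-55).inv().apply([np.sin(np.radians(40.7)),-np.cos(np.radians(40.7)),0])))
for n in('side','scene'):
    c=cam(n,n+'3.png');W=cloud(c);m=(np.hypot(W[...,0]-p[0],W[...,1]-p[1])<.04)&(W[...,2]>.08)&(W[...,2]<.25)&(c['frame'].min(-1)>100)
    if m.any():print(n,m.sum(),np.nanmin(W[m],0))
tc=np.r_[.637,-.281,.068];plan(F(-26,35),[tc+[0,0,.01],tc])
E
```

```text
time_s: 18.8
position: [0.6431, -0.2875, 0.1768]
eef_rot: [0.213, 0.928, -0.072, 0.296]
ft_force: [-0.3, 0.4, -2.5]
opening: 0.526
gripper_force: 35.0
[ 0.643 -0.287  0.177] [-0.579  0.092  1.821  0.115  0.616 -1.771]
tin axis now [-0.005  0.01   1.   ]
side 463 [ 0.606 -0.3    0.121]
scene 759 [ 0.605 -0.321  0.124]
turn 1 rows of [-0.039  0.083  0.02 ]
to [ 0.637 -0.281  0.078] : 4 rows of [0.661 0.04  0.781]
to [ 0.637 -0.281  0.068] : 1 rows of [ 0.229 -0.     0.328]
```

```bash
python3 -c "
import cv2,numpy as np
b=cv2.imread('pics/side3.png')[30:230,100:320];a=cv2.imread('pics/scene3.png')[130:330,110:330]
cv2.imwrite('pics/c3.png',cv2.resize(np.hstack([a,b]),(800,364)))"
```

```text
(no output)
```

View pics/c3.png

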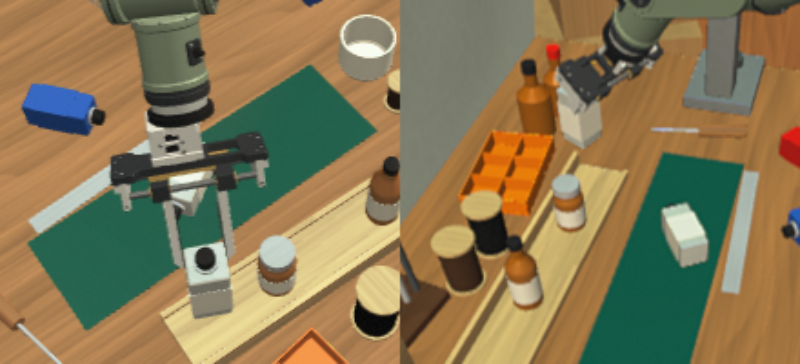

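The tin hangs upright, cap up at left-crop (205,258), over the lane left of the jar. Lowering it.

```bash
python3 -m creep '.66 .04 .78 -.04 .08 .02 40;.66 .04 .78 0 0 0 40;.66 .04 .78 0 0 0 40;.66 .04 .78 0 0 0 40;0 0 0 0 0 0 40;.11 0 .16 0 0 0 40;.11 0 .16 0 0 0 40;0 0 0 0 0 0 40'
python3 - <<'E'
from kin import *
p,R,o=state();print(p,o['ft_force'],tool([np.cos(np.radians(-26)),np.sin(np.radians(-26))],35,-1).inv().__mul__(R).as_rotvec(degrees=True))
E
```

```text
time_s: 19.9
position: [0.6369, -0.2818, 0.0691]
eef_rot: [0.215, 0.929, -0.068, 0.295]
ft_force: [-0.3, -0.7, 0.2]
opening: 0.529
gripper_force: 35.0
[ 0.637 -0.282  0.069] [-0.327 -0.704  0.228] [ 0.033 -0.205  0.01 ]
```

```bash
python3 -m creep '.03 0 .04 0 0 0 40;0 0 0 0 0 0 62;0 0 0 0 0 0 62;0 0 0 0 0 0 62;0 0 0 0 0 0 62;0 0 -1 0 0 0 62;0 0 -1 0 0 0 62;0 0 -1 0 0 0 62;0 0 -1 0 0 0 62;0 0 -1 0 0 0 62' && python3 -m creep '0 0 -1 0 0 0 76;0 0 -1 0 0 0 76;0 0 0 0 .9 0 76;0 0 0 0 .9 0 76;0 0 0 0 .9 0 76;0 0 0 0 .9 0 76;0 0 0 0 .9 0 76;0 0 0 0 .9 0 76;0 0 0 0 .9 0 76;0 0 0 0 .9 0 76'
python3 - <<'E'
from kin import *
p,R,o=state();print(p,o['joint_pos'])
c=cam('side');W=cloud(c);
m=(np.hypot(W[...,0]-.636,W[...,1]+.28)<.05)&(W[...,2]>.1);print('T1',m.sum(),np.median(W[m],0),W[m][:,2].max())
for n in('scene','side','wrist'):
    c=cam(n);W=cloud(c,n=='wrist');m=(W[...,2]>.042)&(W[...,2]<.058)&(np.hypot(W[...,0]-.43,W[...,1]+.182)<.075)&(c['frame'].min(-1)>100)
    if m.sum()>50: print(n,m.sum(),cv2.minAreaRect((W[m][:,:2]*1000).astype(np.float32)),np.median(W[m],0))
G=tool([.56,-.83],-55,-1);print(ik([.43,-.185,.024],G,[-.5,1.1,.7,.1,2.2,-1.4]))
q=o['joint_pos']
for hd in(-15,-5,0,5):
  h=np.radians(hd);print(hd,ik([.643,-.081,.068],tool([np.cos(h),np.sin(h)],35,-1),[-.3,.24,1.9,.1,.4,-1.6]))
E
```

```text
time_s: 21.15
position: [0.5705, -0.2489, 0.1688]
eef_rot: [0.215, 0.929, -0.068, 0.293]
ft_force: [0.7, -0.2, 0.6]
opening: 0.661
gripper_force: 0.0
time_s: 22.4
position: [0.5459, -0.237, 0.2096]
eef_rot: [0.213, 0.924, 0.072, -0.311]
ft_force: [0.4, -0.3, -0.1]
opening: 0.806
gripper_force: 0.0
[ 0.546 -0.237  0.21 ] [-0.527  0.772  0.816 -0.055  2.2   -1.661]
T1 1382 [ 0.637 -0.277  0.366] 0.436845474984831
scene 533 ((428.5467834472656, -181.0614013671875), (52.17534255981445, 103.7647476196289), 34.741668701171875) [ 0.428 -0.18   0.049]
side 395 ((428.3226013183594, -180.00210571289062), (51.53651428222656, 108.45367431640625), 33.79147720336914) [ 0.426 -0.176  0.049]
wrist 2458 ((429.0039367675781, -183.322021484375), (51.65882873535156, 105.49881744384766), 33.944637298583984) [ 0.433 -0.186  0.05 ]
(array([-0.746,  0.889,  1.207,  0.206,  1.985, -1.353]), np.float64(5.3222881368489035e-12))
-15 (array([-0.257,  0.154,  2.018, -0.008,  0.359, -1.56 ]), np.float64(4.2893796188296534e-13))
-5 (array([-0.343,  0.148,  2.024,  0.382,  0.4  , -2.136]), np.float64(3.9345421242484234e-11))
0 (array([-0.384,  0.153,  2.019,  0.52 ,  0.447, -2.368]), np.float64(3.303907243275373e-14))
5 (array([-0.423,  0.162,  2.008,  0.618,  0.505, -2.557]), np.float64(1.3819157268459274e-09))
```

Run:
```python
from kin import *
p,R,o=state();q=o['joint_pos']
def F(hd,t,fl=-1):h=np.radians(hd);return tool([np.cos(h),np.sin(h)],t,fl)
G=F(-56,-55);a=np.r_[.559,-.829,0];c=np.r_[.4286,-.182,.025]
t=grasp2tcp(c+a*.012+[0,0,.005],G);zz=G.as_matrix()[:,2]
plan(G,[t-zz*.07+[0,0,.06],t-zz*.07,t])
off=G.inv().apply(c-t);Fi=F(-12,35);tc=np.r_[.643,-.081,.0655]-Fi.apply(off);up=t+[0,0,.2];print('tc',tc,off)
plan(None,[up],p0=t,R0=G);v=np.r_[.58,-.12,.24];plan(Fi,[v,tc+[0,0,.1],tc],p0=up,R0=G)
s=ik(t,G,q)[0]
for u in np.linspace(0,1,6):
    s,e=ik(up,G*Ro.from_rotvec((G.inv()*Fi).as_rotvec()*u),s);print(s,round(e,3))
print(ik(v,Fi,s),ik(tc,Fi,s))
```

```text
turn 3 rows of [-0.723  0.579  0.697]
to [ 0.462 -0.232  0.124] : 4 rows of [-0.391 -0.66   0.882]
to [ 0.462 -0.232  0.064] : 2 rows of [-0.983  0.     0.688]
to [ 0.43  -0.184  0.024] : 3 rows of [ 0.    -0.     0.933]
tc [ 0.644 -0.081  0.068] [0.003 0.    0.002]
to [ 0.43  -0.184  0.224] : 7 rows of [ 0.936  0.    -0.656]
turn 9 rows of [ 0.094 -0.946 -0.532]
to [ 0.58 -0.12  0.24] : 5 rows of [-0.947  0.754  0.504]
to [ 0.644 -0.081  0.168] : 4 rows of [-0.039  0.512  0.9  ]
to [ 0.644 -0.081  0.068] : 4 rows of [ 0.574 -0.     0.819]
[-0.746  0.648  1.158  0.248  2.267 -1.275] 0.0
[-0.717  0.434  1.309  0.174  2.039 -1.454] 0.0
[-0.702  0.197  1.504  0.14   1.782 -1.614] 0.0
[-0.711 -0.054  1.729  0.148  1.51  -1.787] 0.0
[-0.763 -0.309  1.972  0.223  1.242 -2.02 ] 0.0
[-0.899 -0.558  2.223  0.441  1.027 -2.404] 0.0
(array([-0.43 , -0.235,  1.984,  0.176,  0.802, -1.876]), np.float64(1.8539891753987344e-12)) (array([-0.283,  0.152,  2.019,  0.118,  0.364, -1.742]), np.float64(2.1967061192800927e-14))
```

```bash
python3 -m creep '0 0 0 -.72 .58 .7 76;0 0 0 -.72 .58 .7 76;0 0 0 -.72 .58 .7 76;-.39 -.66 .88 0 0 0 76;-.39 -.66 .88 0 0 0 76;-.39 -.66 .88 0 0 0 76;-.39 -.66 .88 0 0 0 76;0 0 0 0 0 0 76'
python3 - <<'E'
from kin import *
p,R,o=state();print(p)
def F(hd,t,fl=-1):h=np.radians(hd);return tool([np.cos(h),np.sin(h)],t,fl)
G=F(-56,-55);t=np.r_[.430,-.184,.024];plan(G,[t-G.as_matrix()[:,2]*.07,t])
E
```

```text
time_s: 23.6
position: [0.4633, -0.2367, 0.1279]
eef_rot: [0.404, 0.797, 0.206, -0.399]
ft_force: [-0.0, 0.6, 0.3]
opening: 0.806
gripper_force: 0.0
[ 0.463 -0.237  0.128]
turn 1 rows of [-0.152  0.163  0.146]
to [ 0.462 -0.232  0.064] : 2 rows of [-0.987  0.038  0.812]
to [ 0.43  -0.184  0.024] : 3 rows of [ 0.    -0.     0.933]
```

```bash
python3 -m creep '-.98 .04 .8 -.15 .16 .15 76;-.98 .04 .8 0 0 0 76;0 0 .93 0 0 0 76;0 0 .93 0 0 0 76;0 0 .93 0 0 0 76;0 0 0 0 0 0 76;0 0 0 0 0 0 40;0 0 0 0 0 0 40;0 0 0 0 0 0 40;0 0 0 0 0 0 40' 35 && python3 -m creep '.94 0 -.66 0 0 0 40;.94 0 -.66 0 0 0 40;.94 0 -.66 0 0 0 40;.94 0 -.66 0 0 0 40;.94 0 -.66 0 0 0 40;.94 0 -.66 0 0 0 40;.94 0 -.66 0 0 0 40;0 0 0 0 0 0 40' && python3 -m creep '0 0 0 .09 -.95 -.53 40;0 0 0 .09 -.95 -.53 40;0 0 0 .09 -.95 -.53 40;0 0 0 .09 -.95 -.53 40;0 0 0 .09 -.95 -.53 40;0 0 0 .09 -.95 -.53 40;0 0 0 .09 -.95 -.53 40;0 0 0 .09 -.95 -.53 40;0 0 0 .09 -.95 -.53 40;0 0 0 0 0 0 40'
python3 - <<'E'
from kin import *
p,R,o=state();print(p,o['joint_pos'])
def F(hd,t,fl=-1):h=np.radians(hd);return tool([np.cos(h),np.sin(h)],t,fl)
tc=np.r_[.644,-.081,.068];v=np.r_[.58,-.12,.24]
plan(None,[v]);plan(F(-12,35),[tc+[0,0,.1],tc],p0=v)
E
```

```text
time_s: 24.85
position: [0.4322, -0.1861, 0.0228]
eef_rot: [0.416, 0.783, 0.216, -0.408]
ft_force: [1.4, -3.0, 2.9]
opening: 0.528
gripper_force: 35.0
time_s: 25.85
position: [0.4333, -0.1865, 0.2241]
eef_rot: [0.416, 0.784, 0.216, -0.406]
ft_force: [0.3, -0.2, -2.2]
opening: 0.529
gripper_force: 35.0
time_s: 27.1
position: [0.4271, -0.1812, 0.2151]
eef_rot: [0.11, 0.952, -0.022, 0.285]
ft_force: [-0.2, 0.2, -2.6]
opening: 0.526
gripper_force: 35.0
[ 0.427 -0.181  0.215] [-0.886 -0.538  2.216  0.418  1.037 -2.363]
to [ 0.58 -0.12  0.24] : 6 rows of [-0.839  0.628  0.366]
turn 1 rows of [ 0.047 -0.179 -0.138]
to [ 0.644 -0.081  0.168] : 4 rows of [-0.033  0.515  0.902]
to [ 0.644 -0.081  0.068] : 4 rows of [ 0.574 -0.     0.819]
```

```bash
python3 -m creep '-.84 .63 .37 .05 -.18 -.14 40;-.84 .63 .37 0 0 0 40;-.84 .63 .37 0 0 0 40;-.84 .63 .37 0 0 0 40;-.84 .63 .37 0 0 0 40;-.84 .63 .37 0 0 0 40;0 .51 .9 0 0 0 40;0 .51 .9 0 0 0 40;0 .51 .9 0 0 0 40;0 .51 .9 0 0 0 40' && python3 -m creep '0 0 0 0 0 0 40'
python3 - <<'E'
from kin import *
p,R,o=state();print(p,o['joint_pos'])
Rg=Ro.from_quat([.416,.783,.216,-.408]);ax=Rg.inv().apply([.559,-.829,0]);off=Rg.inv().apply(np.r_[.4286,-.182,.025]-[.4322,-.1861,.0228])
print('axis now',R.apply(ax),'centre',p+R.apply(off))
axw=R.apply(ax);rv=np.cross(axw,[0,0,1]);Fi=Ro.from_rotvec(rv)*R
tc=np.r_[.643,-.081,.0655]-Fi.apply(off);print(tc);plan(Fi,[tc+[0,0,.01],tc])
E
```

```text
time_s: 28.35
position: [0.6484, -0.0821, 0.1757]
eef_rot: [0.098, 0.947, -0.035, 0.303]
ft_force: [-0.4, -0.5, -2.6]
opening: 0.527
gripper_force: 35.0
time_s: 28.48
position: [0.6466, -0.0813, 0.1738]
eef_rot: [0.097, 0.948, -0.035, 0.301]
ft_force: [-0.0, -0.7, -1.9]
opening: 0.529
gripper_force: 35.0
[ 0.647 -0.081  0.174] [-0.278 -0.016  1.938  0.063  0.605 -1.686]
axis now [-0.004  0.007  1.   ] centre [ 0.644 -0.082  0.168]
[ 0.645 -0.081  0.071]
turn 1 rows of [-0.028  0.031  0.02 ]
to [ 0.645 -0.081  0.081] : 4 rows of [0.544 0.004 0.753]
to [ 0.645 -0.081  0.071] : 1 rows of [0.229 0.001 0.328]
```

```bash
python3 -m creep '.54 0 .75 -.03 .03 .02 40;.54 0 .75 0 0 0 40;.54 0 .75 0 0 0 40;.54 0 .75 0 0 0 40;0 0 0 0 0 0 40;.11 0 .16 0 0 0 40;0 0 0 0 0 0 40' && python3 -m creep '.11 0 .16 0 0 0 40;0 0 0 0 0 0 40;0 0 0 0 0 0 40'
```

```text
time_s: 29.35
position: [0.6461, -0.0832, 0.0808]
eef_rot: [0.098, 0.947, -0.033, 0.303]
ft_force: [-0.2, 0.8, -1.8]
opening: 0.526
gripper_force: 35.0
time_s: 29.72
position: [0.6452, -0.083, 0.075]
eef_rot: [0.098, 0.948, -0.032, 0.302]
ft_force: [0.1, -0.3, -1.8]
opening: 0.529
gripper_force: 35.0
```

```bash
python3 -m creep '.07 0 .1 0 0 0 40;0 0 0 0 0 0 40' && python3 -m creep '.035 0 .05 0 0 0 40;0 0 0 0 0 0 40'
```

```text
time_s: 29.98
position: [0.6449, -0.0829, 0.0714]
eef_rot: [0.098, 0.948, -0.032, 0.302]
ft_force: [0.4, 0.6, -1.2]
opening: 0.528
gripper_force: 35.0
time_s: 30.22
position: [0.6457, -0.0831, 0.0708]
eef_rot: [0.098, 0.947, -0.033, 0.303]
ft_force: [-0.3, 0.0, -0.1]
opening: 0.531
gripper_force: 35.0
```

```bash
python3 -m creep '.025 0 .035 0 0 0 40;0 0 0 0 0 0 62;0 0 0 0 0 0 62;0 0 0 0 0 0 62;0 0 0 0 0 0 62;0 0 -1 0 0 0 62;0 0 -1 0 0 0 62;0 0 -1 0 0 0 62;0 0 -1 0 0 0 62;0 0 -1 0 0 0 62' && python3 -m creep '0 0 -1 0 0 0 60;0 0 -1 0 0 0 60;0 0 -1 0 .9 0 60;0 0 -1 0 .9 0 60;0 0 0 0 .9 0 60;0 0 0 0 .8 0 60;0 0 0 0 0 0 60'
python3 - <<'E'
from kin import *
p,R,o=state();print(p,o['joint_pos'],R.as_matrix())
for n in('scene','side'):
    c=cam(n,n+'4.png');W=cloud(c)
    for nm,(x,y),z0,z1 in(('T1cap',(.636,-.28),.118,.14),('T1top',(.636,-.28),.108,.122),('T2cap',(.643,-.081),.128,.145),('T2top',(.643,-.081),.108,.122)):
        m=(np.hypot(W[...,0]-x,W[...,1]-y)<.05)&(W[...,2]>z0)&(W[...,2]<z1)
        if m.any():print(n,nm,m.sum(),np.median(W[m],0),W[m][:,2].std())
    for nm,(x,y),R0,z0,z1 in(('pot',(.43,.19),.09,.064,.075),('knob',(.437,.352),.05,.145,.17),('ferr',(.437,.352),.05,.11,.13),('bottle',(.647,.014),.05,.14,.16),('jar',(.636,-.177),.05,.09,.115)):
        m=(np.hypot(W[...,0]-x,W[...,1]-y)<R0)&(W[...,2]>z0)&(W[...,2]<z1)
        if m.sum()>5:
            l=cv2.connectedComponents(m.astype(np.uint8))[1];l=l==np.bincount(l[m]).argmax();print(n,nm,cv2.minEnclosingCircle((W[l][:,:2]*1000).astype(np.float32)),np.median(W[l],0))
a=cv2.imread('pics/scene4.png')[100:330,150:430];b=cv2.imread('pics/side4.png')[60:290,60:340];cv2.imwrite('pics/c4.png',cv2.resize(np.hstack([a,b]),(800,328)))
E
```

```text
time_s: 31.48
position: [0.5738, -0.0677, 0.1717]
eef_rot: [0.098, 0.948, -0.032, 0.302]
ft_force: [0.7, -0.6, -0.1]
opening: 0.659
gripper_force: 0.0
time_s: 32.35
position: [0.5226, -0.057, 0.253]
eef_rot: [0.103, 0.995, -0.001, 0.002]
ft_force: [1.2, -0.6, -0.4]
opening: 0.639
gripper_force: 0.0
[ 0.523 -0.057  0.253] [-0.272  0.047  1.56  -0.002  1.53  -1.636] [[-0.979  0.206  0.004]
 [ 0.206  0.979 -0.003]
 [-0.004 -0.002 -1.   ]]
scene T1cap 156 [ 0.637 -0.281  0.133] 0.007627501321321234
scene T1top 332 [ 0.64  -0.282  0.116] 0.002532229447504119
scene T2cap 75 [ 0.646 -0.084  0.135] 0.002365825905066261
scene T2top 294 [ 0.653 -0.092  0.116] 0.0028967593621027133
scene pot ((414.46051025390625, 184.89927673339844), 46.599308013916016) [0.431 0.178 0.068]
scene knob ((438.83935546875, 349.8363952636719), 13.00711727142334) [0.441 0.347 0.154]
scene ferr ((438.6529846191406, 350.3514404296875), 11.755614280700684) [0.443 0.344 0.121]
scene bottle ((647.1395874023438, 13.386503219604492), 12.914334297180176) [0.648 0.01  0.151]
scene jar ((637.5979614257812, -177.19989013671875), 24.74900245666504) [ 0.64  -0.178  0.106]
side T1cap 8 [ 0.62  -0.278  0.121] 0.003968598658134191
side T1top 65 [ 0.616 -0.272  0.115] 0.002977809015856813
side T2cap 49 [ 0.642 -0.079  0.134] 0.002475170998028606
side T2top 172 [ 0.635 -0.07   0.115] 0.0030541244538520224
side pot ((413.543701171875, 185.6982421875), 45.622711181640625) [0.413 0.192 0.068]
side knob ((435.97735595703125, 354.0914611816406), 13.130257606506348) [0.434 0.357 0.155]
side ferr ((434.88232421875, 356.3717041015625), 11.131817817687988) [0.43  0.363 0.12 ]
side bottle ((646.0913696289062, 15.454545974731445), 12.408101081848145) [0.644 0.018 0.15 ]
side jar ((636.31982421875, -173.82623291015625), 25.666494369506836) [ 0.635 -0.168  0.105]
```

View pics/c4.png

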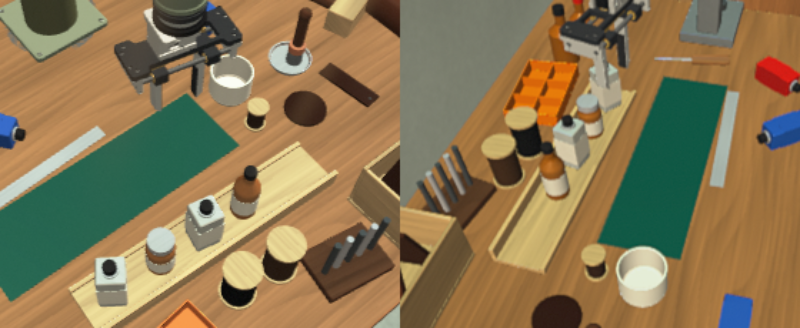

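Both tins stand upright: left crop (110,280) and (205,222), tops at 0.116 m, beside the jar (160,250) and bottle (247,190), which are undisturbed. The pot is at (0.414,0.185). Now the brush.

Run:
```python
from kin import *
p,R,o=state()
h=np.radians(33);D=tool([np.cos(h),np.sin(h)],0,-1)
plan(D,[[.437,.3525,.253],[.437,.3525,.094]]);print(ik([.437,.3525,.094],D,o['joint_pos']),ik([.56,.4,.094],D,o['joint_pos']),ik([.414,.185,.107],D,o['joint_pos']))
```

```text
turn 5 rows of [-0.005  0.006 -0.897]
to [0.437 0.352 0.253] : 16 rows of [-0.381  0.971  0.002]
to [0.437 0.352 0.094] : 7 rows of [0.    0.    0.909]
(array([ 0.525,  0.258,  1.656, -0.   ,  1.228, -1.622]), np.float64(5.377201601993595e-10)) (array([ 0.495,  0.509,  1.31 ,  0.   ,  1.322, -1.652]), np.float64(1.7179918991819448e-09)) (array([ 0.229,  0.017,  1.902, -0.   ,  1.223, -1.918]), np.float64(9.219383367747083e-13))
```

```bash
python3 -m creep '0 0 0 0 0 -.9 60;0 0 0 0 0 -.9 60;0 0 0 0 0 -.9 60;0 0 0 0 0 -.9 60;0 0 0 0 0 -.9 60;-.38 .97 0 0 0 0 60;-.38 .97 0 0 0 0 60;-.38 .97 0 0 0 0 60;-.38 .97 0 0 0 0 60;-.38 .97 0 0 0 0 60' && python3 -m creep '-.38 .97 0 0 0 0 60;-.38 .97 0 0 0 0 60;-.38 .97 0 0 0 0 60;-.38 .97 0 0 0 0 60;-.38 .97 0 0 0 0 60;-.38 .97 0 0 0 0 60;-.38 .97 0 0 0 0 60;-.38 .97 0 0 0 0 60;-.38 .97 0 0 0 0 60;-.38 .97 0 0 0 0 60' && python3 -m creep '-.38 .97 0 0 0 0 60;0 0 0 0 0 0 60'
python3 - <<'E'
from kin import *
p,R,o=state();print(p,R.as_matrix())
h=np.radians(33);D=tool([np.cos(h),np.sin(h)],0,-1)
c=cam('wrist');W=cloud(c,True)
for nm,(x,y),r,z0,z1 in(('knob',(.437,.353),.04,.14,.165),('dish',(.43,.347),.07,.009,.016),('pot',(.414,.185),.08,.063,.075)):
    m=(np.hypot(W[...,0]-x,W[...,1]-y)<r)&(W[...,2]>z0)&(W[...,2]<z1)
    if m.sum()>5:print(nm,m.sum(),cv2.minEnclosingCircle((W[m][:,:2]*1000).astype(np.float32)))
plan(D,[[.437,.3525,.253],[.437,.3525,.094]])
E
```

```text
time_s: 33.7
position: [0.493, 0.072, 0.2547]
eef_rot: [-0.285, 0.958, -0.003, 0.004]
ft_force: [1.1, -0.6, -0.5]
opening: 0.638
gripper_force: 0.0
time_s: 34.95
position: [0.4401, 0.3263, 0.2537]
eef_rot: [-0.285, 0.958, -0.002, 0.004]
ft_force: [0.2, -0.7, 0.3]
opening: 0.639
gripper_force: 0.0
time_s: 35.2
position: [0.4346, 0.3521, 0.2534]
eef_rot: [-0.286, 0.958, -0.002, 0.003]
ft_force: [-0.0, -0.7, 0.2]
opening: 0.637
gripper_force: 0.0
[0.435 0.352 0.253] [[-0.836 -0.549  0.007]
 [-0.549  0.836 -0.003]
 [-0.005 -0.006 -1.   ]]
knob 477 ((437.4857482910156, 353.1017761230469), 13.506983757019043)
dish 465 ((430.6343994140625, 347.1784973144531), 47.82158660888672)
pot 676 ((414.05072021484375, 185.9532012939453), 45.08225631713867)
turn 1 rows of [-0.039  0.025  0.023]
to [0.437 0.352 0.253] : 1 rows of [-0.092  0.002  0.011]
to [0.437 0.352 0.094] : 7 rows of [0.    0.    0.909]
```

```bash
python3 -m creep '-.1 0 .92 -.04 .03 .02 60;0 0 .91 0 0 0 60;0 0 .91 0 0 0 60;0 0 .91 0 0 0 60;0 0 .91 0 0 0 60;0 0 .91 0 0 0 60;0 0 .91 0 0 0 60;0 0 0 0 0 0 60' && python3 -m creep '0 0 0 0 0 0 15;0 0 0 0 0 0 15;0 0 0 0 0 0 15;0 0 0 0 0 0 15;0 0 0 0 0 0 15;0 0 0 0 0 0 15' 25 && python3 -m creep '0 0 -1 0 0 0 15;0 0 -1 0 0 0 15;0 0 -1 0 0 0 15;0 0 -1 0 0 0 15;0 0 0 0 0 0 15'
python3 - <<'E'
from kin import *
p,R,o=state();print(p)
h=np.radians(33);D=tool([np.cos(h),np.sin(h)],0,-1)
for n in('side','scene'):
    c=cam(n,n+'5.png');W=cloud(c)
    m=(np.hypot(W[...,0]-.414,W[...,1]-.185)<.09)&(W[...,2]>.064)&(W[...,2]<.075);print('pot',cv2.minEnclosingCircle((W[m][:,:2]*1000).astype(np.float32)))
    m=(np.hypot(W[...,0]-p[0],W[...,1]-p[1])<.04)&(W[...,2]>.05)&(W[...,2]<.3);print('brush lowest z',W[m][:,2].min())
plan(D,[[.414,.185,p[2]],[.414,.185,.108]])
E
```

```text
time_s: 36.25
position: [0.4364, 0.3505, 0.0917]
eef_rot: [-0.283, 0.959, -0.001, -0.003]
ft_force: [0.2, -0.1, 0.9]
opening: 0.639
gripper_force: 0.0
time_s: 37.0
position: [0.4384, 0.3531, 0.0937]
eef_rot: [-0.284, 0.959, 0.0, -0.001]
ft_force: [-0.1, 1.4, 2.5]
opening: 0.249
gripper_force: 25.0
time_s: 37.62
position: [0.4397, 0.3534, 0.195]
eef_rot: [-0.284, 0.959, 0.0, 0.001]
ft_force: [0.3, 1.4, -1.1]
opening: 0.247
gripper_force: 25.0
[0.44  0.353 0.195]
pot ((413.0452880859375, 186.41993713378906), 45.34288787841797)
brush lowest z 0.1052175904592989
pot ((434.76837158203125, 186.38253784179688), 66.22696685791016)
brush lowest z 0.10278822424904654
turn 1 rows of [ 0.004 -0.022 -0.006]
to [0.414 0.185 0.195] : 6 rows of [ 0.741 -0.849 -0.02 ]
to [0.414 0.185 0.108] : 4 rows of [0.   0.   0.87]
```

```bash
python3 -m creep '.74 -.85 0 0 0 0 15;.74 -.85 0 0 0 0 15;.74 -.85 0 0 0 0 15;.74 -.85 0 0 0 0 15;.74 -.85 0 0 0 0 15;.74 -.85 0 0 0 0 15;0 0 0 0 0 0 15' && python3 -m creep '0 0 .87 0 0 0 15;0 0 .87 0 0 0 15;0 0 .87 0 0 0 15;0 0 .87 0 0 0 15;0 0 0 0 0 0 15;0 0 0 0 0 0 15;0 0 0 0 0 0 15;0 0 0 0 0 0 15'
python3 - <<'E'
from kin import *
p,R,o=state();print(p)
h=np.radians(33);D=tool([np.cos(h),np.sin(h)],0,-1)
c=cam('side');W=cloud(c)
m=(np.hypot(W[...,0]-.414,W[...,1]-.185)<.06)&(W[...,2]>.064)&(W[...,2]<.075);print('pot',cv2.minEnclosingCircle((W[m][:,:2]*1000).astype(np.float32)))
u=p+[0,0,.09];plan(None,[u]);plan(D,[[.547,.281,.197],[.547,.281,.1],[.547,.281,.092]],p0=u)
E
```

```text
time_s: 38.6
position: [0.4132, 0.184, 0.1915]
eef_rot: [-0.282, 0.959, 0.0, -0.003]
ft_force: [0.7, 0.5, -1.0]
opening: 0.248
gripper_force: 25.0
time_s: 39.6
position: [0.4151, 0.1856, 0.1072]
eef_rot: [-0.284, 0.959, 0.0, -0.0]
ft_force: [0.2, 0.5, -1.4]
opening: 0.248
gripper_force: 25.0
[0.415 0.186 0.107]
pot ((413.83258056640625, 186.8213348388672), 45.564510345458984)
to [0.415 0.186 0.197] : 4 rows of [-0.001  0.    -0.901]
turn 1 rows of [ 0.002 -0.005 -0.006]
to [0.547 0.281 0.197] : 7 rows of [-0.929  0.047  0.001]
to [0.547 0.281 0.1  ] : 4 rows of [0.   0.   0.97]
to [0.547 0.281 0.092] : 1 rows of [0.   0.   0.32]
```

```bash
python3 -m creep '0 0 -.9 0 0 0 15;0 0 -.9 0 0 0 15;0 0 -.9 0 0 0 15;0 0 -.9 0 0 0 15' && python3 -m creep '-.93 .05 0 0 0 0 15;-.93 .05 0 0 0 0 15;-.93 .05 0 0 0 0 15;-.93 .05 0 0 0 0 15;-.93 .05 0 0 0 0 15;-.93 .05 0 0 0 0 15;-.93 .05 0 0 0 0 15;0 0 0 0 0 0 15' && python3 -m creep '0 0 .95 0 0 0 15;0 0 .95 0 0 0 15;0 0 .95 0 0 0 15;0 0 .95 0 0 0 15;0 0 0 0 0 0 15' && python3 -m creep '0 0 .16 0 0 0 15;0 0 0 0 0 0 15;0 0 0 0 0 0 15'
```

```text
time_s: 40.15
position: [0.4147, 0.1854, 0.1975]
eef_rot: [-0.283, 0.959, 0.0, -0.001]
ft_force: [0.0, 0.7, -0.6]
opening: 0.253
gripper_force: 25.0
time_s: 41.15
position: [0.5471, 0.2817, 0.1958]
eef_rot: [-0.284, 0.959, 0.0, -0.001]
ft_force: [0.7, -0.4, -1.3]
opening: 0.249
gripper_force: 25.0
time_s: 41.78
position: [0.5434, 0.2799, 0.0988]
eef_rot: [-0.283, 0.959, -0.0, -0.004]
ft_force: [-0.2, -0.2, -1.4]
opening: 0.249
gripper_force: 25.0
time_s: 42.15
position: [0.5468, 0.2814, 0.0981]
eef_rot: [-0.284, 0.959, 0.0, -0.0]
ft_force: [-0.2, 0.1, -0.7]
opening: 0.251
gripper_force: 25.0
```

```bash
python3 -m creep '0 0 .1 0 0 0 15;0 0 0 0 0 0 15;0 0 0 0 0 0 15' && python3 -m creep '0 0 .1 0 0 0 15;0 0 0 0 0 0 15;0 0 0 0 0 0 15'
```

```text
time_s: 42.52
position: [0.5464, 0.2813, 0.0948]
eef_rot: [-0.283, 0.959, 0.0, -0.001]
ft_force: [0.3, -0.5, -0.2]
opening: 0.246
gripper_force: 25.0
time_s: 42.9
position: [0.5475, 0.2819, 0.0947]
eef_rot: [-0.284, 0.959, 0.0, 0.0]
ft_force: [-2.1, -0.0, 8.4]
opening: 0.253
gripper_force: 25.0
```

Contact on the coaster (8 N). Lifting, then re-checking the pot.

```bash
python3 -m creep '0 0 0 0 0 0 15;0 0 -1 0 0 0 15;0 0 -1 0 0 0 15;0 0 -1 0 0 0 15;0 0 -1 0 0 0 15;0 0 0 0 0 0 15'
python3 - <<'E'
from kin import *
p,R,o=state();print(p)
h=np.radians(33);D=tool([np.cos(h),np.sin(h)],0,-1)
for n in('side','scene'):
    c=cam(n,n+'6.png');W=cloud(c)
    m=(np.hypot(W[...,0]-.414,W[...,1]-.185)<.1)&(W[...,2]>.062)&(W[...,2]<.075);l=cv2.connectedComponents(m.astype(np.uint8))[1];l=l==np.bincount(l[m]).argmax();print('pot',cv2.minEnclosingCircle((W[l][:,:2]*1000).astype(np.float32)))
    m=(np.hypot(W[...,0]-p[0],W[...,1]-p[1])<.04)&(W[...,2]>.05)&(W[...,2]<.3);print('brush lowest z',W[m][:,2].min())
plan(D,[[.414,.186,.197],[.414,.186,.107]])
E
```

```text
time_s: 43.65
position: [0.5481, 0.2818, 0.1944]
eef_rot: [-0.284, 0.959, 0.0, 0.001]
ft_force: [0.3, -0.2, -1.1]
opening: 0.252
gripper_force: 25.0
[0.548 0.282 0.194]
pot ((412.59600830078125, 186.614501953125), 46.06297302246094)
brush lowest z 0.10390594553361199
pot ((415.9286193847656, 186.2662811279297), 47.73890686035156)
brush lowest z 0.10051825543823978
turn 1 rows of [ 0.006 -0.019 -0.006]
to [0.414 0.186 0.197] : 7 rows of [ 0.928 -0.045 -0.034]
to [0.414 0.186 0.107] : 4 rows of [0.  0.  0.9]
```

```bash
python3 -m creep '.93 -.05 0 0 0 0 15;.93 -.05 0 0 0 0 15;.93 -.05 0 0 0 0 15;.93 -.05 0 0 0 0 15;.93 -.05 0 0 0 0 15;.93 -.05 0 0 0 0 15;.93 -.05 0 0 0 0 15;0 0 0 0 0 0 15' && python3 -c "
from h import *
c=cam('side');W=cloud(c);m=(np.hypot(W[...,0]-.414,W[...,1]-.185)<.1)&(W[...,2]>.062)&(W[...,2]<.075);print('pot',cv2.minEnclosingCircle((W[m][:,:2]*1000).astype(np.float32)))" && python3 -m creep '0 0 .87 0 0 0 15;0 0 .87 0 0 0 15;0 0 .87 0 0 0 15;0 0 .87 0 0 0 15;0 0 0 0 0 0 15;0 0 0 0 0 0 15;0 0 0 0 0 0 15;0 0 0 0 0 0 15'
python3 - <<'E'
from kin import *
p,R,o=state();print(p)
h=np.radians(33);D=tool([np.cos(h),np.sin(h)],0,-1)
u=p+[0,0,.09];plan(None,[u]);plan(D,[[.559,.399,u[2]],[.559,.399,.099]],p0=u)
E
```

```text
time_s: 44.75
position: [0.4126, 0.1847, 0.1906]
eef_rot: [-0.283, 0.959, 0.0, -0.003]
ft_force: [-0.1, -0.2, -0.8]
opening: 0.249
gripper_force: 25.0
pot ((437.00433349609375, 183.826416015625), 68.6126708984375)
time_s: 45.8
position: [0.4152, 0.1856, 0.1063]
eef_rot: [-0.284, 0.959, -0.0, -0.0]
ft_force: [-0.0, -0.1, -2.0]
opening: 0.251
gripper_force: 25.0
[0.415 0.186 0.106]
to [0.415 0.186 0.196] : 4 rows of [ 0.   0.  -0.9]
turn 1 rows of [ 0.001 -0.002 -0.006]
to [0.559 0.399 0.196] : 10 rows of [-0.947  0.403  0.   ]
to [0.559 0.399 0.099] : 4 rows of [0.    0.    0.973]
```

```bash
python3 -c "
from h import *
for n in('side','scene'):
    c=cam(n);W=cloud(c);m=(np.hypot(W[...,0]-.414,W[...,1]-.185)<.1)&(W[...,2]>.062)&(W[...,2]<.075);l=cv2.connectedComponents(m.astype(np.uint8))[1];l=l==np.bincount(l[m]).argmax();print('pot',cv2.minEnclosingCircle((W[l][:,:2]*1000).astype(np.float32)))" && python3 -m creep '0 0 -.9 0 0 0 15;0 0 -.9 0 0 0 15;0 0 -.9 0 0 0 15;0 0 -.9 0 0 0 15' && python3 -m creep '-.95 .4 0 0 0 0 15;-.95 .4 0 0 0 0 15;-.95 .4 0 0 0 0 15;-.95 .4 0 0 0 0 15;-.95 .4 0 0 0 0 15;-.95 .4 0 0 0 0 15;-.95 .4 0 0 0 0 15;-.95 .4 0 0 0 0 15;-.95 .4 0 0 0 0 15;-.95 .4 0 0 0 0 15' && python3 -m creep '0 0 0 0 0 0 15;0 0 .97 0 0 0 15;0 0 .97 0 0 0 15;0 0 .97 0 0 0 15;0 0 .97 0 0 0 15;0 0 0 0 0 0 15;0 0 0 0 0 0 15'
```

```text
pot ((413.57763671875, 186.89944458007812), 45.189701080322266)
pot ((414.978271484375, 184.10324096679688), 46.75466537475586)
time_s: 46.4
position: [0.4145, 0.1854, 0.1963]
eef_rot: [-0.284, 0.959, 0.0, -0.001]
ft_force: [-0.2, -0.1, -0.9]
opening: 0.249
gripper_force: 25.0
time_s: 47.65
position: [0.5599, 0.3991, 0.1948]
eef_rot: [-0.283, 0.959, -0.0, -0.001]
ft_force: [0.7, -0.1, -1.8]
opening: 0.247
gripper_force: 25.0
time_s: 48.52
position: [0.5596, 0.3983, 0.0991]
eef_rot: [-0.283, 0.959, 0.0, -0.001]
ft_force: [-0.3, -0.0, -0.8]
opening: 0.247
gripper_force: 25.0
```

```bash
python3 -m creep '0 0 .14 0 0 0 15;0 0 0 0 0 0 15;0 0 0 0 0 0 15' && python3 -m creep '0 0 .08 0 0 0 15;0 0 0 0 0 0 15;0 0 0 0 0 0 15'
```

```text
time_s: 48.9
position: [0.5594, 0.3985, 0.0948]
eef_rot: [-0.284, 0.959, 0.0, -0.001]
ft_force: [0.0, -0.4, -1.1]
opening: 0.25
gripper_force: 25.0
time_s: 49.28
position: [0.56, 0.3988, 0.0935]
eef_rot: [-0.284, 0.959, 0.0, -0.0]
ft_force: [-1.3, 0.7, 3.2]
opening: 0.248
gripper_force: 25.0
```

```bash
python3 -m creep '0 0 .04 0 0 0 15;0 0 0 0 0 0 15;0 0 0 0 0 0 15' && python3 -m creep '0 0 -1 0 0 0 15;0 0 -1 0 0 0 15;0 0 -1 0 0 0 15;0 0 0 0 0 0 15'
python3 - <<'E'
from kin import *
p,R,o=state();print(p)
h=np.radians(33);D=tool([np.cos(h),np.sin(h)],0,-1)
plan(D,[[.431,.347,.168],[.431,.347,.097]])
E
```

```text
time_s: 49.65
position: [0.5603, 0.3991, 0.0934]
eef_rot: [-0.284, 0.959, 0.0, 0.0]
ft_force: [-0.6, 0.0, 6.9]
opening: 0.249
gripper_force: 25.0
time_s: 50.15
position: [0.5607, 0.3991, 0.1683]
eef_rot: [-0.284, 0.959, 0.0, 0.001]
ft_force: [0.4, -0.3, -0.2]
opening: 0.248
gripper_force: 25.0
[0.561 0.399 0.168]
turn 1 rows of [ 0.002  0.011 -0.006]
to [0.431 0.347 0.168] : 6 rows of [0.914 0.18  0.002]
to [0.431 0.347 0.097] : 3 rows of [0.    0.    0.947]
```

```bash
python3 -m creep '.91 .18 0 0 0 0 15;.91 .18 0 0 0 0 15;.91 .18 0 0 0 0 15;.91 .18 0 0 0 0 15;.91 .18 0 0 0 0 15;.91 .18 0 0 0 0 15;0 0 0 0 0 0 15;0 0 0 0 0 0 15' && python3 -m creep '0 0 .93 0 0 0 15;0 0 .93 0 0 0 15;0 0 .93 0 0 0 15;0 0 0 0 0 0 15;0 0 .1 0 0 0 15;0 0 0 0 0 0 15;0 0 0 0 0 0 15'
```

```text
time_s: 51.15
position: [0.4304, 0.3468, 0.1658]
eef_rot: [-0.283, 0.959, -0.0, -0.001]
ft_force: [0.5, -0.1, -0.3]
opening: 0.246
gripper_force: 25.0
time_s: 52.02
position: [0.4307, 0.3472, 0.0954]
eef_rot: [-0.284, 0.959, 0.0, -0.0]
ft_force: [-0.1, -0.3, -0.9]
opening: 0.249
gripper_force: 25.0
```

```bash
python3 -m creep '0 0 .08 0 0 0 15;0 0 0 0 0 0 15;0 0 0 0 0 0 15' && python3 -m creep '0 0 .06 0 0 0 15;0 0 0 0 0 0 15;0 0 0 0 0 0 15'
```

```text
time_s: 52.4
position: [0.43, 0.3469, 0.0925]
eef_rot: [-0.284, 0.959, 0.0, -0.001]
ft_force: [0.4, -0.4, -0.4]
opening: 0.249
gripper_force: 25.0
time_s: 52.78
position: [0.4309, 0.3474, 0.0924]
eef_rot: [-0.284, 0.959, 0.0, -0.0]
ft_force: [0.0, -0.2, 5.7]
opening: 0.25
gripper_force: 25.0
```

Standing in the dish. Releasing, then going straight up.

```bash
python3 -m creep '0 0 -.02 0 0 0 15;0 0 0 0 0 0 60;0 0 0 0 0 0 60;0 0 0 0 0 0 60;0 0 0 0 0 0 60;0 0 0 0 0 0 60;0 0 -.6 0 0 0 60;0 0 -1 0 0 0 60;0 0 -1 0 0 0 60;0 0 -1 0 0 0 60' && python3 -m creep '0 0 -1 0 0 0 60;0 0 -1 0 0 0 60;0 0 -1 0 0 0 60;.9 0 -.5 0 0 0 60;.9 0 0 0 0 0 60;.9 0 0 0 0 0 60;0 0 0 0 0 0 60;0 0 0 0 0 0 60'
python3 - <<'E'
from kin import *
print(state()[0])
for n in('scene','side'):
    c=cam(n,n+'7.png');W=cloud(c)
    for nm,(x,y),R0,z0,z1 in(('pot',(.414,.186),.06,.064,.075),('knob',(.431,.347),.05,.145,.17),('hand',(.431,.347),.05,.07,.13),('bottle',(.647,.014),.05,.14,.16),('jar',(.636,-.177),.05,.09,.115),('T1',(.636,-.28),.06,.122,.145),('T2',(.643,-.081),.06,.122,.145)):
        m=(np.hypot(W[...,0]-x,W[...,1]-y)<R0)&(W[...,2]>z0)&(W[...,2]<z1)
        if m.sum()>5: print(n,nm,cv2.minEnclosingCircle((W[m][:,:2]*1000).astype(np.float32)),np.median(W[m],0))
a=cv2.imread('pics/scene7.png')[60:330,130:430];b=cv2.imread('pics/side7.png')[60:330,60:360];cv2.imwrite('pics/c7.png',cv2.resize(np.hstack([a,b]),(800,360)))
E
```

```text
time_s: 54.02
position: [0.4306, 0.3471, 0.1836]
eef_rot: [-0.284, 0.959, 0.0, -0.0]
ft_force: [0.7, 1.2, -1.1]
opening: 0.639
gripper_force: 0.0
time_s: 55.02
position: [0.3745, 0.3106, 0.27]
eef_rot: [-0.283, 0.959, 0.0, -0.0]
ft_force: [0.3, -1.1, -0.1]
opening: 0.638
gripper_force: 0.0
[0.374 0.311 0.27 ]
scene pot ((414.1742858886719, 184.81605529785156), 47.751617431640625) [0.417 0.187 0.068]
scene knob ((430.5589294433594, 345.38946533203125), 13.717827796936035) [0.434 0.343 0.155]
scene hand ((432.6815490722656, 343.55731201171875), 11.963095664978027) [0.436 0.338 0.102]
scene bottle ((646.7394409179688, 13.05539608001709), 12.99378490447998) [0.648 0.011 0.151]
scene jar ((637.2615966796875, -176.0495147705078), 25.007688522338867) [ 0.64  -0.178  0.106]
scene T1 ((634.888671875, -279.7182312011719), 13.859603881835938) [ 0.636 -0.28   0.135]
scene T2 ((645.7919311523438, -85.02163696289062), 12.99972152709961) [ 0.647 -0.086  0.135]
side pot ((413.5133361816406, 188.53924560546875), 44.543888092041016) [0.401 0.217 0.068]
side knob ((428.5163879394531, 348.7257385253906), 13.006318092346191) [0.427 0.351 0.155]
side hand ((428.462646484375, 349.9396057128906), 11.575724601745605) [0.423 0.357 0.102]
side bottle ((644.9754638671875, 15.992488861083984), 12.907055854797363) [0.644 0.02  0.151]
side jar ((650.497802734375, -167.8742218017578), 17.566917419433594) [ 0.652 -0.159  0.104]
side T2 ((644.058837890625, -80.71485900878906), 13.028718948364258) [ 0.642 -0.076  0.134]
```

View pics/c7.png

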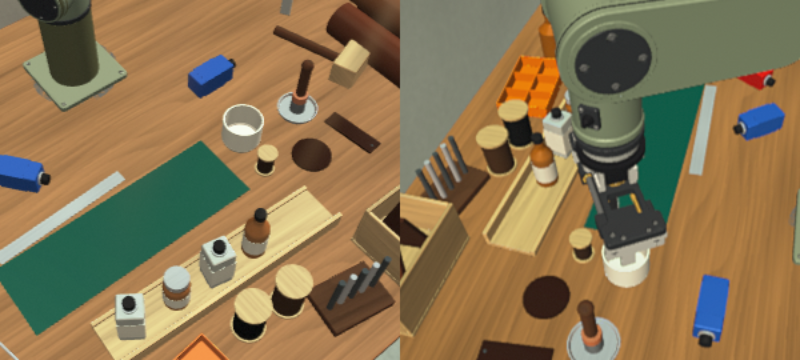

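Everything is in place: tins upright at left crop (130,315) and (217,260), jar (177,287), bottle (257,232), pot upright (242,127), and brush standing in the dish (300,90). Handing in.

```bash
python3 -c "
from workcell import order
print(order.job_done())"
```

```text
the job is handed in; nothing more can be done
None
```

The job is handed in at about 55 s on the robot's clock: both tins stand in the lane, both blanks were dabbed after separate dips, and the brush stands in its dish with the pot, bottle and jar upright; the hand-in gave no verdict.

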